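# Put up the spice rail and hang the jars

### The arm

A 6-joint arm with a two-finger parallel gripper is mounted at the origin on the work surface. World frame = base frame: x ahead of the robot, y to its left, z up, the work surface at z = 0. Lengths are in mm, angles in rad, forces in N, time in s.
With the tool pointing down it reaches from about 375 to 975 mm from the base axis. Payload 3.8 kg.
Tool frame: the origin (TCP) lies on the centre line of the jaws, within the pads' length; the fingertips stand ahead of it and the grasp point (between the pads) lies 3 mm ahead of it (arm.nose_length is the z of the fingertips in the tool frame, in mm); z points along the fingers, y is the line along which they close (so a half turn about z gives the same grasp; the last joint's range is limited). The gripper opens to 88 mm and grips with 3 to 60 N. Pads are 18 mm wide; open, the fingers measure 123 mm over their backs; the gripper's body (75 mm by 187 mm) begins 45 mm behind the grasp point.
Start: joints at [1.081, 0.264, 1.604, -0, 1.274, -0.037], TCP at [295.3, 606.973, 260.706] pointing down, gripper open.
Joint ranges: [-2.63, 2.63], [-0.94, 2.18], [0.31, 2.57], [-1.31, 4.45], [0, 2.66], [-2.55, 2.55]. Speed limits (rad/s): [2.57, 2.57, 3.14, 3.14, 3.14, 3.14].

### API

Orientations are given as a unit quaternion [w, x, y, z].
In Python, from station import arm gives the robot as it stands.
- The arm moves only by the shell command python3 steer.py 'ROWS'. ROWS is one flat JSON list of numbers that holds 1 to 12 rows one after another, with no inner brackets; each row has 7 numbers: dx, dy, dz in mm, then a rotation vector rx, ry, rz in rad, then the opening from 0.0 (shut) to 1.0 (fully open); each row shifts and turns the commanded pose from where the row before left it, along the tool's axes as they then stand; what a row does not reach is not made up. A row lasts 1/8 s, in which the tool goes at most 62.5 mm and 0.188 rad, less where a joint would pass 70% of its speed; a pose out of reach is approached as far as the arm can. The fingers move at their own pace and stop on an object; the grip force is fixed at half the most. Time passes only in rows, so rows that do not move let the fingers close. It prints the time, the measured TCP pose, the force, the opening and the grip force at its end. Input that does not fit is refused with a message, and nothing moves.
- arm.read_state(): the state, without advancing time (a new reading comes with each control period).
- arm.read_camera(name): name is "side" or "top" or "wrist"; returns a dict with "image" (480x640x3 uint8, blue, green, red), "K" (3x3 intrinsics, pixels), "R" (3x3) and "t" (3): a world point X has camera coordinates R X + t; the wrist camera has in their place "mount" (4x4, takes a point from camera to tool coordinates, whose origin is the TCP and whose axes are the flange's). Camera axes: x right, y down, z forward; pixel columns grow to the right and rows downward; lengths in mm; the calibration is good to about 2 mm. A picture is of the moment at which its call begins: read the wrist's pose just before it. There is no depth.
- arm.hand_in(): hands the job in; it is judged then, once.
The state is a dict: "time_s": time; "q": joint angles; "qvel": joint speeds; "joint_torque": joint torques, N m; "tcp_pos": TCP position; "tool_rot": TCP orientation; "ft_force": force on the tool from outside, world axes, zero at the start; "moment": the same for the moment, N m; "finger_gap": opening from 0.0 (shut) to 1.0 (fully open); "grip_force": force on a finger pad.
Only numpy, scipy, OpenCV 4.12 (cv2) and the standard library are available. Lean on these libraries where they do the work, as an engineer would, in place of code of your own. Each camera call takes 0.05 s, during which the arm holds its last target. There are 200 camera calls.

### The job

Lay the loose steel rail across the stand so that it sits fully down in both forks, and let go of it. Then hang every spice jar that is there on the rail between the forks by its open C hook, sliding the rail in through the hook's gap; leave all of them hanging still and clear of one another, and leave the other things on the worktop where they are.

Things in the scene. Friction and masses are not known exactly. Their poses are not given: they have to be found in the camera images.
- rail: Loose rail: straight steel bar 12 mm in diameter between two white square end caps (30 x 30 x 12 mm), 434 mm long overall, 0.22 kg. Origin at the bar's middle, on its axis; x runs along it. Lies on its caps, axis 15 mm up; grip it at the middle. The caps' inner faces are 410 mm apart and go outside the forks (394 mm over the forks).
- stand: Fixed rail stand: wooden board 110 x 440 x 16 mm with two aluminium uprights ending in upward-open forks. Origin under the board's centre; x across the board, away from the robot, y from fork to fork, z up. Forks at y = -190 and +190 mm, each 14 mm in y and 40 mm in x; slot 16 mm wide in x, flared to about 28 mm; slot bottom 144 mm, tips 168 mm above the worktop.
- rail_seat (a point): Where the middle of the rail's axis lies when the rail is fully down in both forks: midway between them, 150 mm above the worktop, over the stand's centre. Axes as the stand's: y along the rail, x across it. Jars hung at least 65 mm apart along y do not touch; the tops of their grips are then 196 mm above the worktop.
- jar_red: Spice jar with red lid and grip; None if absent. White round jar 57 mm in diameter, 52 mm high with lid, 0.14 to 0.24 kg, standing upright; on the lid a steel C hook, on top of that a red square grip 18 x 18 mm (faces along x and y), 106 to 142 mm above the underside. Origin under the jar's centre, z up. Hung, its underside is 54 mm up; knocked, it swings for up to 20 s.
- jar_red_crown (a point): On the red jar's axis, 96 mm above its underside: where the rail's axis lies when the jar hangs by the top of its hook. The C hook is a ring in the jar's x-z plane, 14 mm wide in y, inner diameter 44, outer 56 mm, centred 80 mm up. Its gap faces +x, from 64 to 85 mm up (21 mm clear): pass the rail's axis through at 75 mm, then lower.
- jar_yellow: Spice jar with yellow lid and grip; None if absent. White round jar 57 mm in diameter, 52 mm high with lid, 0.14 to 0.24 kg, standing upright; on the lid a steel C hook, on top of that a yellow square grip 18 x 18 mm (faces along x and y), 106 to 142 mm above the underside. Origin under the jar's centre, z up. Hung, its underside is 54 mm up; knocked, it swings for up to 20 s.
- jar_yellow_crown (a point): On the yellow jar's axis, 96 mm above its underside: where the rail's axis lies when the jar hangs by the top of its hook. The C hook is a ring in the jar's x-z plane, 14 mm wide in y, inner diameter 44, outer 56 mm, centred 80 mm up. Its gap faces +x, from 64 to 85 mm up (21 mm clear): pass the rail's axis through at 75 mm, then lower.
- jar_green: Spice jar with green lid and grip; None if absent. White round jar 57 mm in diameter, 52 mm high with lid, 0.14 to 0.24 kg, standing upright; on the lid a steel C hook, on top of that a green square grip 18 x 18 mm (faces along x and y), 106 to 142 mm above the underside. Origin under the jar's centre, z up. Hung, its underside is 54 mm up; knocked, it swings for up to 20 s.
- jar_green_crown (a point): On the green jar's axis, 96 mm above its underside: where the rail's axis lies when the jar hangs by the top of its hook. The C hook is a ring in the jar's x-z plane, 14 mm wide in y, inner diameter 44, outer 56 mm, centred 80 mm up. Its gap faces +x, from 64 to 85 mm up (21 mm clear): pass the rail's axis through at 75 mm, then lower.
- jar_blue: Spice jar with blue lid and grip; None if absent. White round jar 57 mm in diameter, 52 mm high with lid, 0.14 to 0.24 kg, standing upright; on the lid a steel C hook, on top of that a blue square grip 18 x 18 mm (faces along x and y), 106 to 142 mm above the underside. Origin under the jar's centre, z up. Hung, its underside is 54 mm up; knocked, it swings for up to 20 s.
- jar_blue_crown (a point): On the blue jar's axis, 96 mm above its underside: where the rail's axis lies when the jar hangs by the top of its hook. The C hook is a ring in the jar's x-z plane, 14 mm wide in y, inner diameter 44, outer 56 mm, centred 80 mm up. Its gap faces +x, from 64 to 85 mm up (21 mm clear): pass the rail's axis through at 75 mm, then lower.
- jar_purple: Spice jar with purple lid and grip; None if absent. White round jar 57 mm in diameter, 52 mm high with lid, 0.14 to 0.24 kg, standing upright; on the lid a steel C hook, on top of that a purple square grip 18 x 18 mm (faces along x and y), 106 to 142 mm above the underside. Origin under the jar's centre, z up. Hung, its underside is 54 mm up; knocked, it swings for up to 20 s.
- jar_purple_crown (a point): On the purple jar's axis, 96 mm above its underside: where the rail's axis lies when the jar hangs by the top of its hook. The C hook is a ring in the jar's x-z plane, 14 mm wide in y, inner diameter 44, outer 56 mm, centred 80 mm up. Its gap faces +x, from 64 to 85 mm up (21 mm clear): pass the rail's axis through at 75 mm, then lower.
- mug: Bystander, leave alone: blue mug, 85 mm high. Origin under its middle or at its middle if it lies.
- wood_spoon: Bystander, leave alone: wooden spoon lying down, 220 mm long. Origin under its middle or at its middle if it lies.
- tomato_can: Bystander, leave alone: tin can with a red label, 100 mm high. Origin under its middle or at its middle if it lies.
- sponge: Bystander, leave alone: yellow sponge, 100 x 65 x 30 mm. Origin under its middle or at its middle if it lies.
- salt_tub: Bystander, leave alone: clear tub with a white lid, 75 mm high. Origin under its middle or at its middle if it lies.
- tea_tin: Bystander, leave alone: green tea tin, 80 x 110 x 70 mm. Origin under its middle or at its middle if it lies.

How it is judged:
By the outcome, as a careful person would: the job done as asked, in the order asked, and still so for the second after the job is handed in, with the robot touching nothing.
Of jar_red, jar_yellow, jar_green, jar_blue, jar_purple only 3 to 5 are there at a start; the rules pass over those that are not, and their reading is None.
At some moment in a run one of jar_red, jar_yellow, jar_green, jar_blue, jar_purple may be knocked a few centimetres aside while the robot is not near it.
It also fails if it takes over 210 s, if anything falls off the work surface, if the arm or the gripper's body presses on something with over 40 N, if the wrist force passes 120 N, or if a joint passes its speed limit or range.

## Working session

There is one attempt and no reset: what is moved stays moved. The work goes in short steps, Python scripts to look and compute and a shell command to move; the robot and the scene stay as the last step left them, time stands still between calls to the robot, and variables do not carry over. Pictures are saved under pics/ and viewed, at most 14 in all, crops included, and the job is handed in when it is done.

```bash
ls; mkdir -p pics
python3 - <<'E'
from station import arm
import cv2
s=arm.read_state();print(s['tcp_pos'],s['tool_rot'],arm.nose_length)
for n in("top","side"):
    c=arm.read_camera(n);cv2.imwrite(f"pics/{n}0.png",c["image"]);print(n,c["K"],c["R"],c["t"])
c=arm.read_camera("wrist");print(c["mount"],c["K"])
E
```

```text
pics
station.py
steer.py
[294.98741343 606.38945155 259.4190669 ] [-2.83087177e-04  2.24481870e-01  9.74477646e-01 -1.06191687e-03] 22.0
top [[438.66236241   0.         313.55949828]
 [  0.         438.66236241 236.57181283]
 [  0.           0.           1.        ]] [[-0.00203664 -0.99999487  0.00247069]
 [-0.9985395   0.00190028 -0.05399313]
 [ 0.05398816 -0.00257704 -0.99853825]] [-1.27459894e+00  5.43986927e+02  1.31721219e+03]
side [[521.40629688   0.         316.66789581]
 [  0.         521.40629688 239.32321371]
 [  0.           0.           1.        ]] [[ 0.80626772 -0.59116424 -0.02138262]
 [-0.32740001 -0.41583999 -0.84846116]
 [ 0.49268814  0.69108751 -0.52882553]] [-434.56571359  261.44581321 1166.69921967]
[[ 3.56015072e-04 -9.54407004e-01 -2.98508198e-01  7.78243579e+01]
 [ 9.99999936e-01  3.49014620e-04  7.67585358e-05 -7.83681504e-01]
 [ 3.09248409e-05 -2.98508206e-01  9.54407067e-01 -1.25544573e+02]
 [ 0.00000000e+00  0.00000000e+00  0.00000000e+00  1.00000000e+00]] [[382.90467025   0.         316.09301347]
 [  0.         382.90467025 235.00553028]
 [  0.           0.           1.        ]]
```

View pics/top0.png

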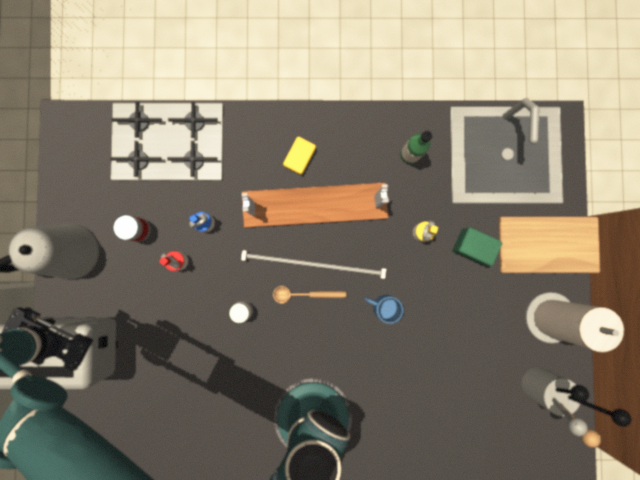

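View pics/side0.png

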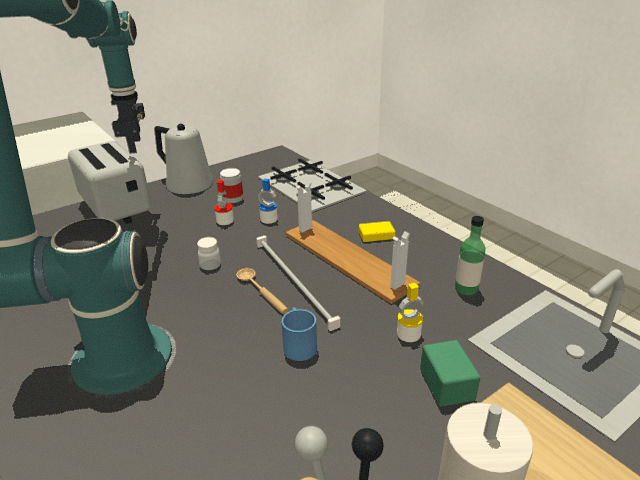

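The top view shows the red jar at (174,261), the blue at (202,222) and the yellow at (425,231). The rail runs from (244,256) to (383,273), and the stand has forks at (249,205) and (382,197). I see no green or purple jar so far. The side view shows the same three jars.

```bash
cat > lib.py <<'E'
import numpy as np,cv2
from scipy.spatial.transform import Rotation as Ro
from station import arm
def cam(n):
    if n!="wrist":
        c=arm.read_camera(n);return c["image"],c["K"],c["R"],c["t"]
    s=arm.read_state();c=arm.read_camera(n);M=c["mount"];w=s["tool_rot"]
    T=np.eye(4);T[:3,:3]=Ro.from_quat([w[1],w[2],w[3],w[0]]).as_matrix();T[:3,3]=s["tcp_pos"]
    V=np.linalg.inv(T@M);return c["image"],c["K"],V[:3,:3],V[:3,3]
def tri(obs): # [(K,R,t,(u,v))...]
    A=[];b=[]
    for K,R,t,p in obs:
        d=R.T@np.linalg.inv(K)@[p[0],p[1],1];d/=np.linalg.norm(d);P=np.eye(3)-np.outer(d,d);A.append(P);b.append(P@(-R.T@t))
    return np.linalg.lstsq(np.vstack(A),np.hstack(b),rcond=None)[0]
def onz(K,R,t,p,z):
    d=R.T@np.linalg.inv(K)@[p[0],p[1],1];o=-R.T@t;return o+d*(z-o[2])/d[2]
def proj(K,R,t,X):
    c=K@(R@np.asarray(X,float)+t);return c[:2]/c[2]
def crop(im,c,h,s=260):
    u,v=int(c[0]),int(c[1]);r=cv2.copyMakeBorder(im,60,60,60,60,0)[v-h+60:v+h+60,u-h+60:u+h+60];return cv2.resize(r,(s,s),interpolation=cv2.INTER_CUBIC)
E
python3 - <<'E'
from lib import *
T=cam("top");S=cam("side")
A=np.hstack([crop(T[0],p,22) for p in[(174,261),(202,222),(425,231)]])
B=np.hstack([crop(S[0],p,30) for p in[(224,205),(268,202),(411,312)]])
cv2.imwrite("pics/j0.png",np.vstack([A,B]))
for n,a,b in[("capL",(244,256),(261,242)),("capR",(383,273),(334,323)),("forkL",(247,195),(304,187)),("forkR",(381,187),(402,236))]:
    print(n,tri([(*T[1:],a),(*S[1:],b)]))
for n,p,z in[("capL",(244,256),15),("capR",(383,273),15),("forkL",(249,205),150),("forkR",(382,197),150)]:print(n,onz(*T[1:],p,z))
for p in [(242,190),(245,227),(388,219),(386,182)]:print("board",onz(*T[1:],p,16))
E
```

```text
capL [486.37158899 208.80342922   8.76204198]
capR [ 433.53812778 -212.59556859   13.01857184]
forkL [643.34889428 184.74751968 151.35603014]
forkR [ 670.83157234 -185.98833075  150.58722741]
capL [485.46948811 208.3434273   15.        ]
capR [ 433.27647968 -212.05489968   15.        ]
forkL [623.54428143 174.53025152 150.        ]
forkR [ 644.96865273 -189.87135481  150.        ]
board [686.56100109 215.59583063  16.        ]
board [573.40892678 205.72662712  16.        ]
board [ 596.99934104 -228.83992932   16.        ]
board [ 710.45881787 -223.99809476   16.        ]
```

View pics/j0.png

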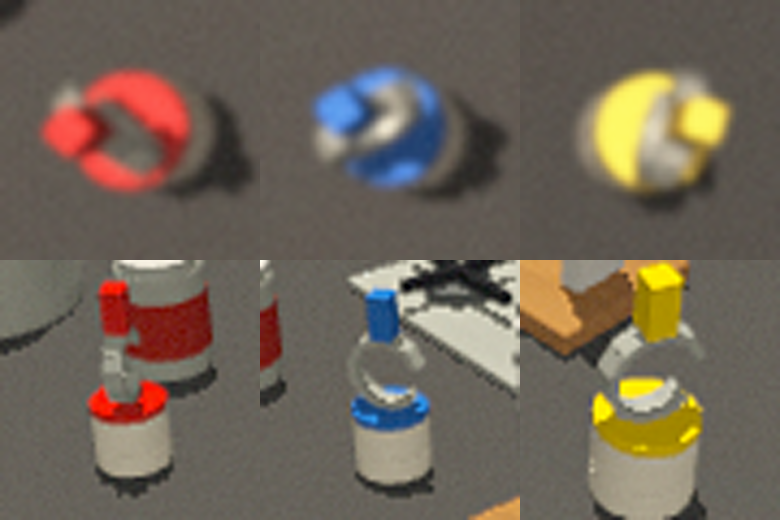

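Crops, top row: red jar gap on the lower-right side, blue with the hook running up-right, yellow with the hook running down-left. The wrist camera should give a finer measurement. First I'll move over the rail with the jaw across it.

```bash
cat >> lib.py <<'E'
def go(x,y,z,jaw=None):
    """tool-axis delta to a world TCP; jaw = wanted world angle of tool y (mod pi); turn first, then shift"""
    s=arm.read_state();w=s["tool_rot"];R=Ro.from_quat([w[1],w[2],w[3],w[0]]).as_matrix()
    a=np.arctan2(R[1,1],R[0,1]);turn=0
    if jaw is not None: turn=(jaw-a+np.pi/2)%np.pi-np.pi/2
    R2=Ro.from_euler('z',turn).as_matrix()@R
    print("jaw",round(a,3),"rz",round(-turn,3),"(or other way",round(-turn-np.sign(-turn)*np.pi,3),") d",np.round(R2.T@(np.array([x,y,z])-s["tcp_pos"]),1),"d before turn",np.round(R.T@(np.array([x,y,z])-s["tcp_pos"]),1),"q6",round(s["q"][5],2))
E
python3 steer.py '[0,0,0,0,0,0.177,1,0,0,0,0,0,0.177,1,0,0,0,0,0,0.177,1,0,0,0,0,0,0.177,1,0,0,0,0,0,0.177,1,0,0,0,0,0,0.177,1,0,0,0,0,0,0.177,1,0,0,0,0,0,0,1]'
python3 -c "from lib import *;go(459,0,320,-.124)"
```

```text
time_s: 1.25
tcp_pos: [295.3, 606.9, 260.5]
tool_rot: [0.0, 0.748, 0.664, -0.0]
ft_force: [0.4, 0.1, 0.3]
finger_gap: 1.001
grip_force: 0.0
jaw -0.119 rz 0.005 (or other way -3.137 ) d [-582.   237.5  -59.3] d before turn [-583.1  234.7  -59.3] q6 1.2
```

```bash
python3 steer.py '[-53,21.4,-5.4,0,0,0,1,-53,21.4,-5.4,0,0,0,1,-53,21.4,-5.4,0,0,0,1,-53,21.4,-5.4,0,0,0,1,-53,21.4,-5.4,0,0,0,1,-53,21.4,-5.4,0,0,0,1,-53,21.4,-5.4,0,0,0,1,-53,21.4,-5.4,0,0,0,1,-53,21.4,-5.4,0,0,0,1,-53,21.4,-5.4,0,0,0,1,-53,21.4,-5.4,0,0,0,1]'
python3 steer.py '[0,0,0,0,0,0,1,0,0,0,0,0,0,1]'
python3 - <<'E'
from lib import *
W=cam("wrist");cv2.imwrite("pics/w1.png",W[0]);T=cam("top");cv2.imwrite("pics/t1.png",T[0]);np.savez("w1",K=W[1],R=W[2],t=W[3])
go(459,0,320,-.124)
E
```

```text
time_s: 2.62
tcp_pos: [458.7, -2.0, 320.6]
tool_rot: [0.0, 0.747, 0.664, 0.0]
ft_force: [0.8, 0.4, 0.7]
finger_gap: 1.001
grip_force: 0.0
time_s: 2.88
tcp_pos: [458.4, -0.0, 320.0]
tool_rot: [-0.0, 0.748, 0.663, 0.0]
ft_force: [-0.3, 0.5, 0.3]
finger_gap: 0.999
grip_force: 0.0
jaw -0.118 rz 0.006 (or other way -3.136 ) d [-0.9  0.9 -0.2] d before turn [-0.9  0.9 -0.2] q6 0.07
```

View pics/w1.png

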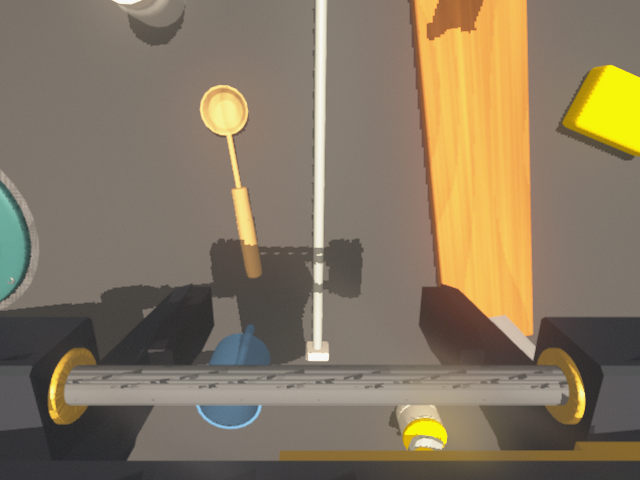

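Wrist view: the rail runs from (321,0) to its cap at (317,351), almost parallel to the tool x axis. The spoon and mug are clear of the fingers, and the yellow jar is at the bottom (425,435).

Run:
```python
from lib import *
z=np.load("w1.npz");c=(z["K"],z["R"],z["t"])
im=cv2.imread("pics/w1.png")
g=im.min(2)
def rail(im,rows,lo,hi,th=130):
    r=[]
    for v in rows:
        x=np.where(im[v,lo:hi].min(1)>th)[0]
        if len(x):r.append((x.mean()+lo,v))
    return r
P=rail(im,range(5,230,10),300,345);print(P[::6])
X=np.array([onz(*c,p,15) for p in P]);k=np.polyfit(X[:,1],X[:,0],1);print("wrist x=",k,"at y=-2:",np.polyval(k,-2))
T=cam("top")
m=(T[0].min(2)>110).astype(np.uint8)
for (u0,v0) in[(244,256),(383,273)]:
    q=m[v0-8:v0+9,u0-8:u0+9];ys,xs=np.where(q);print(xs.mean()+u0-8,ys.mean()+v0-8,len(xs))
A=onz(*T[1:],(244,256),20);B=onz(*T[1:],(383,273),20);print(A,B,(A+B)/2,np.arctan2(A[0]-B[0],A[1]-B[1]))
go(459.4,-2,26,-np.arctan(k[0]))
```

```text
[(np.float64(321.0), 5), (np.float64(320.5), 65), (np.float64(320.0), 125), (np.float64(319.0), 185)]
wrist x= [1.29421717e-01 4.60890456e+02] at y=-2: 460.6316128217172
245.33333333333334 255.0919540229885 87
381.07142857142856 272.3095238095238 84
[485.41912376 207.56406638  20.        ] [ 433.4223796  -211.25341336   20.        ] [459.42075168  -1.84467349  20.        ] 0.12351928689859153
jaw -0.118 rz 0.011 (or other way -3.131 ) d [ -3.1   1.7 293.9] d before turn [ -3.1   1.7 293.9] q6 0.07
```

```bash
python3 steer.py '[-1,1,50,0,0,0.009,0.7,-1,1,50,0,0,0,0.7,0,0,50,0,0,0,0.7,0,0,50,0,0,0,0.6,0,0,45,0,0,0,0.6,0,0,30,0,0,0,0.6,0,0,18,0,0,0,0.6,0,0,0,0,0,0,0.6,0,0,0,0,0,0,0.6]'; python3 steer.py '[0,0,0,0,0,0,0,0,0,0,0,0,0,0,0,0,0,0,0,0,0,0,0,0,0,0,0,0,0,0,0,0,0,0,0,0,0,0,0,0,0,0]'
```

```text
time_s: 4.15
tcp_pos: [460.9, -1.6, 27.8]
tool_rot: [0.0, 0.751, 0.66, 0.0]
ft_force: [0.1, -0.9, 0.4]
finger_gap: 0.6
grip_force: 0.0
time_s: 4.9
tcp_pos: [460.5, -2.5, 27.2]
tool_rot: [0.0, 0.752, 0.66, 0.0]
ft_force: [-0.6, -0.5, 1.4]
finger_gap: 0.122
grip_force: 30.0
```

```bash
python3 steer.py '[0,0,-10,0,0,0,0,0,0,-30,0,0,0,0,0,0,-45,0,0,0,0,0,0,-45,0,0,0,0,0,0,-45,0,0,0,0,0,0,-30,0,0,0,0,0,0,-15,0,0,0,0,0,0,0,0,0,0,0,0,0,0,0,0,0,0]'
python3 - <<'E'
from lib import *
T=cam("top");S=cam("side");W=cam("wrist")
np.savez("w2",K=W[1],R=W[2],t=W[3])
A=np.hstack([crop(T[0],(248,200),30,400),crop(T[0],(382,193),30,400)])
cv2.imwrite("pics/forks.png",A)
cv2.imwrite("pics/side2.png",S[0])
B=np.hstack([crop(S[0],(304,205),30,400),crop(S[0],(400,255),30,400)])
cv2.imwrite("pics/forks2.png",cv2.resize(np.vstack([A,B]),(600,600)))
E
```

```text
time_s: 6.02
tcp_pos: [459.2, -2.4, 245.3]
tool_rot: [-0.001, 0.752, 0.66, -0.001]
ft_force: [-0.0, -0.2, -2.9]
finger_gap: 0.124
grip_force: 30.0
```

View pics/forks2.png

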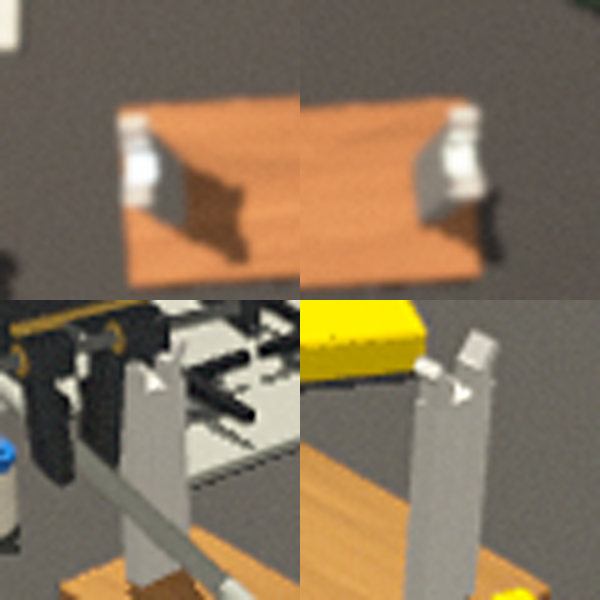

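Crops: the top views show the left fork tips at about (244.8,194.4) and (245.4,209.4), and the right fork tips at about (385.2,186) and (386.4,201). The side views show both slots open.

Run:
```python
from lib import *
T=cam("top");S=cam("side")
L=onz(*T[1:],(245.1,201.9),168);R=onz(*T[1:],(385.8,193.5),168);print(L,R,(L+R)/2,np.linalg.norm(L-R),np.arctan2(-(L-R)[0],(L-R)[1]))
# tips: side crops origin (274,175),(370,225)
for n,a,b in[("Lfar",(244.8,194.4),(274+35.5,175+10)),("Lnear",(245.4,209.4),(274+26,175+14)),("Rfar",(385.2,186),(370+36,225+8.5)),("Rnear",(386.4,201),(370+24.5,225+13))]:
    print(n,tri([(*T[1:],a),(*S[1:],b)]))
# board corners
P=np.array([onz(*T[1:],p,16)[:2] for p in [(242.3,191),(244,227.3),(388.3,218.3),(386,182.5)]],np.float32);print(P,cv2.minAreaRect(P))
# board segmentation
h=cv2.cvtColor(T[0],cv2.COLOR_BGR2HSV);m=cv2.inRange(h,(5,90,60),(20,255,255));m[:170]=0;m[240:]=0;m[:,:225]=0;m[:,400:]=0
ys,xs=np.where(m);Q=np.array([onz(*T[1:],(x,y),16)[:2] for x,y in zip(xs,ys)],np.float32);print(len(Q),cv2.minAreaRect(Q))
```

```text
[629.68531872 182.48029081 168.        ] [ 651.86266469 -197.36445097  168.        ] [640.77399171  -7.44208008 168.        ] 380.49160639214773 0.05831908477447161
Lfar [652.44601702 185.41922016 153.94792832]
Lnear [613.26334616 182.17297116 154.16782391]
Rfar [ 672.3073138  -196.16300132  161.94982938]
Rnear [ 630.97857003 -198.49313446  165.89829526]
[[ 683.48816  214.66064]
 [ 572.50146  208.75522]
 [ 599.1344  -229.77669]
 [ 708.91876 -223.98122]] ((640.7101440429688, -7.61297607421875), (111.14244842529297, 439.9067077636719), 3.3180530071258545)
5062 ((668.0262451171875, -3.7525634765625), (168.37503051757812, 444.230712890625), 3.482431173324585)
```

```bash
python3 -c "from lib import *;go(640.7,-7.5,210,.058)"
```

```text
jaw -0.13 rz -0.188 (or other way 2.954 ) d [-15.6 180.4  35.5] d before turn [ 18.4 180.1  35.5] q6 0.07
```

```bash
python3 steer.py '[0,0,0,0,0,-0.063,0,0,0,0,0,0,-0.063,0,0,0,0,0,0,-0.062,0,-2,22,0,0,0,0,0,-3.6,38,0,0,0,0,0,-3,40,0,0,0,0,0,-3,40,0,0,0,0,0,-2,25,0,0,0,0,0,-2,15.4,0,0,0,0,0,0,0,20,0,0,0,0,0,0,15,0,0,0,0,0,0,0,0,0,0,0]'; python3 steer.py '[0,0,0,0,0,0,0,0,0,0,0,0,0,0]'
python3 - <<'E'
from lib import *
go(640.7,-7.5,210,.058)
T=cam("top");S=cam("side")
A=np.hstack([crop(T[0],(245,200),30,400),crop(T[0],(385,193),30,400)])
B=np.hstack([crop(S[0],(304,190),30,400),crop(S[0],(400,245),30,400)])
cv2.imwrite("pics/r3.png",cv2.resize(np.vstack([A,B]),(600,600)))
E
```

```text
time_s: 7.78
tcp_pos: [638.6, -7.4, 208.9]
tool_rot: [-0.002, 0.686, 0.727, -0.002]
ft_force: [-0.6, 0.4, -1.6]
finger_gap: 0.126
grip_force: 30.0
time_s: 8.02
tcp_pos: [641.6, -7.5, 213.1]
tool_rot: [0.001, 0.686, 0.727, 0.001]
ft_force: [0.2, -0.1, -1.8]
finger_gap: 0.122
grip_force: 30.0
jaw 0.058 rz 0.0 (or other way -3.142 ) d [ 0.1 -0.9  3.1] d before turn [ 0.1 -0.9  3.1] q6 -0.11
```

View pics/r3.png

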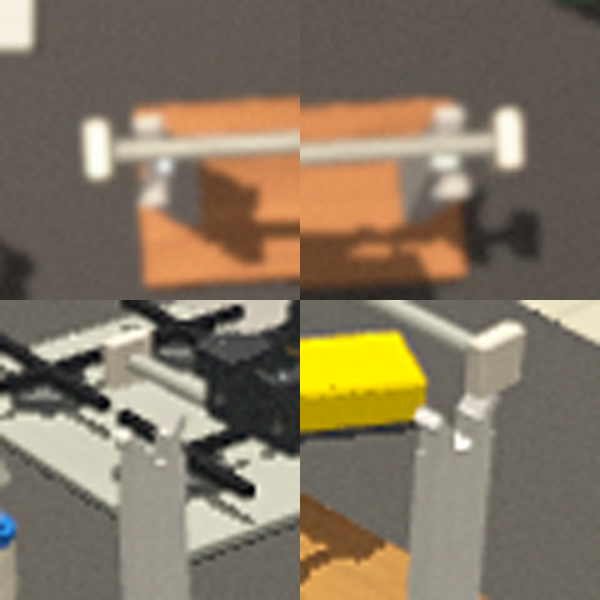

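The rail is centred above both fork slots, with its caps outside the forks: caps at crop x 97 and 508, forks at 150 and 450. I'll lower it.

```bash
python3 steer.py '[0,-0.5,12,0,0,0,0,0,0,12,0,0,0,0,0,0,12,0,0,0,0,0,0,6,0,0,0,0,0,0,4,0,0,0,0,0,0,2,0,0,0,0,0,0,0,0,0,0,0,0,0,0,0,0,0,0]'; python3 steer.py '[0,0,1.5,0,0,0,0,0,0,1.5,0,0,0,0,0,0,0,0,0,0,0,0,0,0,0,0,0,0]'
```

```text
time_s: 9.12
tcp_pos: [641.1, -7.6, 164.5]
tool_rot: [0.0, 0.686, 0.727, 0.0]
ft_force: [-0.6, 0.3, -1.8]
finger_gap: 0.124
grip_force: 30.0
time_s: 9.62
tcp_pos: [641.1, -7.6, 162.1]
tool_rot: [0.0, 0.686, 0.727, 0.0]
ft_force: [-2.9, -0.6, 5.6]
finger_gap: 0.124
grip_force: 30.0
```

Contact at the expected height (TCP 162). I'll press slightly, release, go up, and verify.

```bash
python3 steer.py '[0,0,1,0,0,0,0,0,0,0,0,0,0,0.15,0,0,0,0,0,0,0.25,0,0,0,0,0,0,0.4,0,0,0,0,0,0,0.5,0,0,-10,0,0,0,0.5,0,0,-30,0,0,0,0.5,0,0,-45,0,0,0,0.5,0,0,-45,0,0,0,0.5,0,0,-20,0,0,0,0.5]'
python3 - <<'E'
from lib import *
T=cam("top");S=cam("side")
A=np.hstack([crop(T[0],(245,200),30,400),crop(T[0],(385,193),30,400)])
B=np.hstack([crop(S[0],(304,190),30,400),crop(S[0],(400,245),30,400)])
cv2.imwrite("pics/r4.png",cv2.resize(np.vstack([A,B]),(600,600)))
cv2.imwrite("pics/t4.png",T[0])
go(560,240,340,1.0)
E
```

```text
time_s: 10.88
tcp_pos: [642.2, -7.6, 314.5]
tool_rot: [0.002, 0.686, 0.727, 0.002]
ft_force: [1.0, -0.2, 0.3]
finger_gap: 0.499
grip_force: 0.0
jaw 0.058 rz -0.942 (or other way 2.2 ) d [202.9 164.1 -25.6] d before turn [251.9 -67.6 -27. ] q6 -0.11
```

View pics/r4.png

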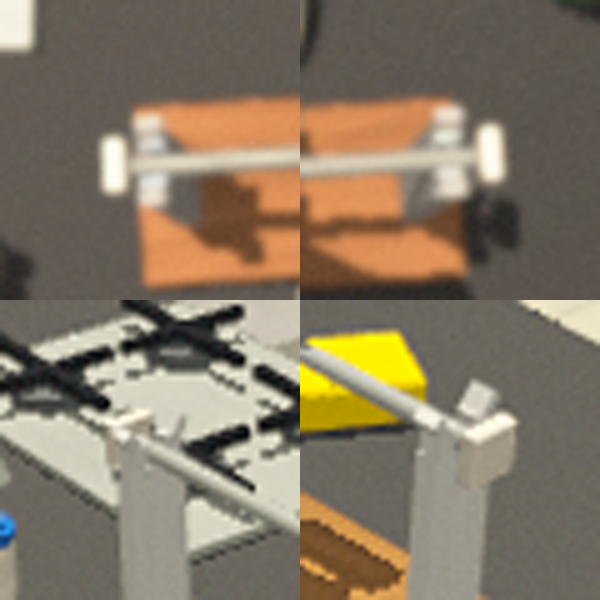

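The rail sits down in both forks, with its caps outside: cap centres at about (238,203) and (393,194) in the top image. Next I'll measure the jars from top and side.

```bash
cat >> lib.py <<'E'
HUE={"red":((0,150,80),(6,255,255)),"blue":((105,150,80),(118,255,255)),"yellow":((22,150,90),(33,255,255)),"green":((45,150,60),(75,255,255)),"purple":((125,80,50),(155,255,255))}
E
python3 - <<'E'
from lib import *
T=cam("top");S=cam("side")
A=onz(*T[1:],(237.8,203),155);B=onz(*T[1:],(393,193.6),155);print("rail mid",(A+B)/2,np.arctan2(-(A-B)[0],(A-B)[1]),np.linalg.norm(A-B))
# grip/lid from crops: top origin p-22, scale 260/44 ; side p-30, scale 260/60
k=44/260;l=60/260
for n,pt,ps,gt,gs,lt in[("red",(174,261),(224,205),(75,132),(115,282-260),(130,130)),("blue",(202,222),(268,202),(341-260,106),(380-260,292-260),(392-260,128)),("yellow",(425,231),(411,312),(703-520,120),(659-520,268-260),(645-520,130))]:
    print(n,"grip top",tri([(*T[1:],(pt[0]-22+gt[0]*k,pt[1]-22+gt[1]*k)),(*S[1:],(ps[0]-30+gs[0]*l,ps[1]-30+gs[1]*l))]),"lid",onz(*T[1:],(pt[0]-22+lt[0]*k,pt[1]-22+lt[1]*k),52))
h=cv2.cvtColor(T[0],cv2.COLOR_BGR2HSV)
for n in HUE:
    N,_,st,ce=cv2.connectedComponentsWithStats(cv2.inRange(h,*map(np.array,HUE[n])))
    print(n,[(list(np.round(c)),int(s[4])) for s,c in zip(st[1:],ce[1:]) if s[4]>15])
E
```

```text
rail mid [640.99293416  -7.43609078 155.        ] 0.059178908409336387 424.3310197885143
red grip top [471.14206892 404.30078053 142.92062301] lid [470.82442056 408.19812722  52.        ]
blue grip top [589.01095746 328.84107977 137.98691626] lid [586.71184517 326.28723632  52.        ]
yellow grip top [ 557.20905533 -333.76368864  142.25220754] lid [ 557.83340996 -329.09157746   52.        ]
red [([np.float64(172.0), np.float64(260.0)], 230)]
blue [([np.float64(194.0), np.float64(218.0)], 36), ([np.float64(204.0), np.float64(225.0)], 66)]
yellow [([np.float64(420.0), np.float64(230.0)], 93), ([np.float64(433.0), np.float64(230.0)], 54)]
green []
purple []
```

View pics/t4.png

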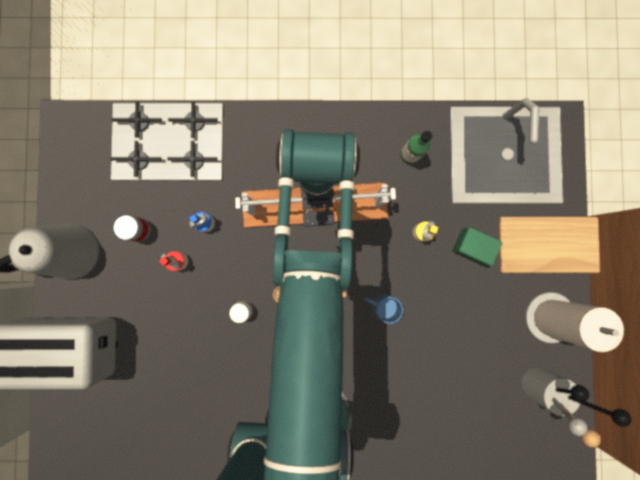

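Top view with the arm away from the edges: only the red (174,261), blue (202,222) and yellow (425,231) jars exist. I'll use the wrist camera for the blue and red jars.

```bash
python3 -c "from lib import *;go(529,315,330,.058)"
```

```text
jaw 0.058 rz 0.0 (or other way -3.142 ) d [328.5 -92.5 -21. ] d before turn [328.5 -92.5 -21. ] q6 -0.11
```

```bash
python3 steer.py '[40,-11,-3,0,0,0,0.5,41,-11.6,-3,0,0,0,0.5,41,-11.6,-3,0,0,0,0.5,41,-11.6,-3,0,0,0,0.5,41,-11.6,-3,0,0,0,0.5,41,-11.6,-3,0,0,0,0.5,41,-11.6,-3,0,0,0,0.5,41,-11.6,0,0,0,0,0.5,0,0,0,0,0,0,0.5,0,0,0,0,0,0,0.5]'
python3 - <<'E'
from lib import *
W=cam("wrist");np.savez("w5",im=W[0],K=W[1],R=W[2],t=W[3])
for X in[(471,405,142),(588,328,142)]:print(proj(*W[1:],X))
cv2.imwrite("pics/w5.png",W[0])
E
```

```text
time_s: 12.32
tcp_pos: [529.2, 312.9, 328.7]
tool_rot: [-0.0, 0.686, 0.728, -0.002]
ft_force: [0.1, -0.9, -0.7]
finger_gap: 0.496
grip_force: 0.0
[248.84329877  89.28834336]
[389.63827517 197.26101249]
```

View pics/w5.png

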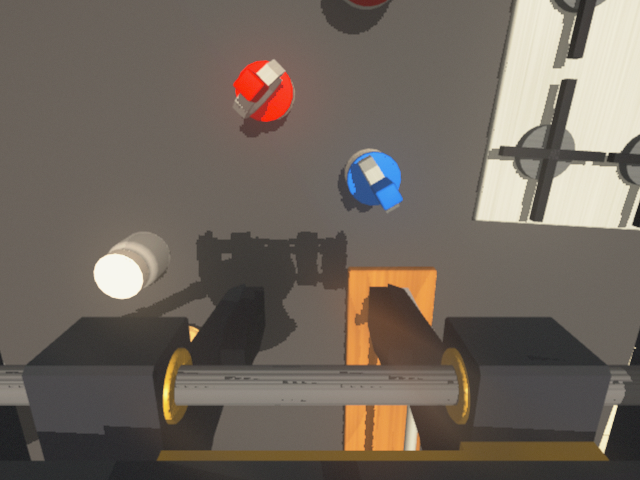

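Run:
```python
from lib import *
d=np.load("w5.npz");im=d["im"]
cv2.imwrite("pics/w5c.png",np.hstack([crop(im,(265,92),36,400),crop(im,(376,180),36,400)]))
```

```text
(no output)
```

View pics/w5c.png

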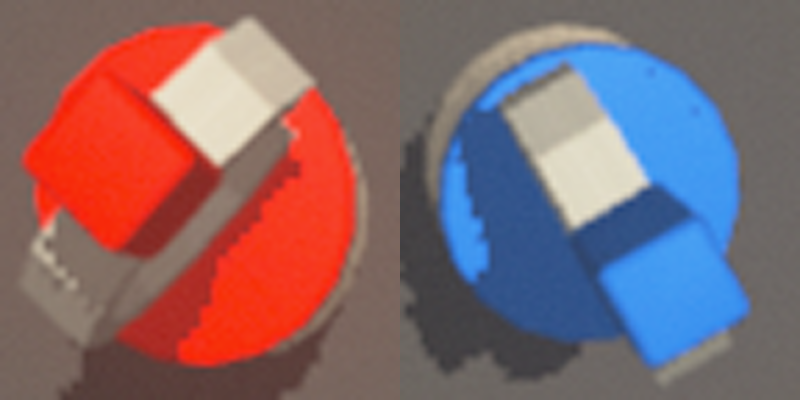

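Crops: red grip corners (24,158), (107,70), (195,155), (118,250), with the hook along lower-left to upper-right. Blue grip corners (600,270), (700,222), (750,310), (652,368), with the hook along upper-left to lower-right. I'll compute yaw angles, then zoom into the side view to find the gap sides.

Run:
```python
from lib import *
d=np.load("w5.npz");c=(d["K"],d["R"],d["t"]);k=72/400
S=cam("side")
cen={}
for n,o,P,a,b in[("red",(265-36,92-36),[(24,158),(107,70),(195,155),(118,250)],3,2),("blue",(376-36,180-36),[(200,270),(300,222),(350,310),(252,368)],0,3)]:
    X=np.array([onz(*c,(o[0]+p[0]*k,o[1]+p[1]*k),142) for p in P]);m=X.mean(0);cen[n]=m
    ang=[np.arctan2(*(X[j]-X[i])[[1,0]]) for i,j in[(0,1),(1,2),(2,3),(3,0)]]
    e=X[b]-X[a];hk=np.arctan2(e[1],e[0]);print(n,m,[np.linalg.norm(X[i]-X[i-1]).round(1) for i in range(4)],"edges mod90",np.round(np.degrees(ang)%90,1),"hook dir",np.degrees(hk))
    ug=np.array([o[0]+np.mean(P,0)[0]*k,o[1]+np.mean(P,0)[1]*k]);print(n,"tool-frame px",ug)
    for s in(1,-1):
        print(" end",s,[np.round(proj(*S[1:],m+[s*25*np.cos(hk),s*25*np.sin(hk),h-142]),1) for h in(64,85)])
B=np.hstack([crop(S[0],p,16,400) for p in[(224,195),(268,195)]])
cv2.imwrite("pics/s6.png",B)
```

```text
red [471.08582836 408.36352949 142.        ] [np.float64(17.1), np.float64(16.3), np.float64(15.7), np.float64(16.6)] edges mod90 [46.3 50.3 51.1 49.2] hook dir 51.062624412150136
red tool-frame px [248.98   84.485]
 end 1 [array([224. , 198.7]), array([223.3, 192.8])]
 end -1 [array([220.9, 206.1]), array([220.1, 200.1])]
blue [587.9042898  328.44710114 142.        ] [np.float64(17.2), np.float64(16.1), np.float64(15.6), np.float64(16.7)] edges mod90 [29.9 35.4 35.6 33.1] hook dir -56.91156178822209
blue tool-frame px [389.59 196.65]
 end 1 [array([274.5, 202. ]), array([274.1, 196. ])]
 end -1 [array([260.2, 199.6]), array([259.7, 193.7])]
```

View pics/s6.png

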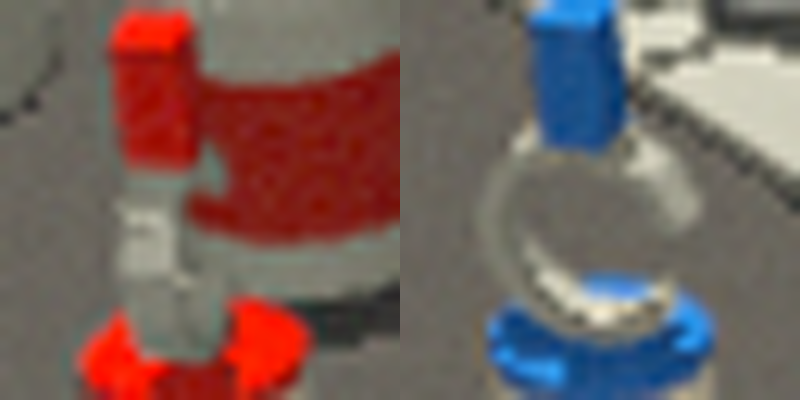

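Side crops: the blue hook's gap is on the right (around (690,250) in the crop), facing world −56.5°. The red hook has its gap at the far end (can label visible through it at (200,205)), facing world +51°. Blue goes first.

```bash
python3 -c "from lib import *;go(587.9,328.4,240,-.986)"
```

```text
jaw 0.057 rz 1.043 (or other way -2.099 ) d [57.4 18.8 89.6] d before turn [12.9 59.  89.6] q6 0.44
```

```bash
python3 steer.py '[0,0,0,0,0,0.174,0.5,0,0,0,0,0,0.174,0.5,0,0,0,0,0,0.174,0.5,0,0,0,0,0,0.174,0.5,0,0,0,0,0,0.174,0.5,0,0,0,0,0,0.173,0.5,20,6,30,0,0,0,0.5,20,7,30,0,0,0,0.5,17.4,5.8,29.6,0,0,0,0.5,0,0,0,0,0,0,0.5,0,0,0,0,0,0,0.5]'
python3 - <<'E'
from lib import *
W=cam("wrist");np.savez("w7",im=W[0],K=W[1],R=W[2],t=W[3])
p=proj(*W[1:],(587.9,328.4,142));print(p)
cv2.imwrite("pics/w7.png",crop(W[0],p,80,400))
E
```

```text
time_s: 13.8
tcp_pos: [588.3, 328.8, 242.2]
tool_rot: [-0.0, 0.958, 0.288, 0.0]
ft_force: [0.3, -1.1, 0.4]
finger_gap: 0.5
grip_force: 0.0
[316.32445798 244.79621168]
```

View pics/w7.png

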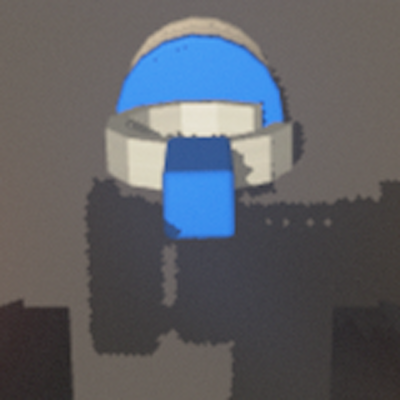

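Wrist crop: the blue grip top is centred at (315.6,245.6), within 1 px of the prediction. It is aligned with the jaws and the gap is on the right (+tool y). I'll triangulate for the height and descend.

```bash
python3 - <<'E'
from lib import *
a=np.load("w5.npz");b=np.load("w7.npz")
print(tri([(a["K"],a["R"],a["t"],(389.6,196.6)),(b["K"],b["R"],b["t"],(315.6,245.6))]))
E
python3 steer.py '[0,0,30,0,0,0,0.5,0,0,30,0,0,0,0.5,0,0,25,0,0,0,0.5,0,0,15,0,0,0,0.5,0,0,9,0,0,0,0.5,0,0,0,0,0,0,0.5,0,0,0,0,0,0,0.5,0,0,0,0,0,0,0,0,0,0,0,0,0,0,0,0,0,0,0,0,0,0,0,0,0,0,0,0,0,0,0,0,0,0,0]'
```

```text
[587.61568205 328.78935728 143.41204452]
time_s: 15.35
tcp_pos: [588.2, 329.6, 132.8]
tool_rot: [0.0, 0.957, 0.289, 0.0]
ft_force: [-0.3, -0.8, 1.5]
finger_gap: 0.202
grip_force: 29.9
```

```bash
python3 steer.py '[0,0,-5,0,0,0,0,0,0,-20,0,0,0,0,0,0,-40,0,0,0,0,0,0,-40,0,0,0,0,0,0,-40,0,0,0,0,0,0,-30,0,0,0,0,0,0,-10,0,0,0,0,0,0,0,0,0,0,0]'
python3 steer.py '[0,0,0,0,0,-0.1,0,0,0,0,0,0,-0.15,0,0,0,0,0,0,-0.15,0,0,0,0,0,0,-0.15,0,0,0,0,0,0,-0.15,0,0,0,0,0,0,-0.15,0,0,0,0,0,0,-0.12,0,0,0,0,0,0,-0.074,0,0,0,0,0,0,0,0,0,0,0,0,0,0,0]'
python3 - <<'E'
from lib import *
def seat(x,y): return 641-.0+x*.9983-y*.058, -7.5+x*.058+y*.9983
go(*seat(-75,90),317.8,.058)
E
```

```text
time_s: 16.35
tcp_pos: [588.2, 329.7, 318.4]
tool_rot: [-0.0, 0.957, 0.289, 0.001]
ft_force: [-0.1, 0.2, -2.0]
finger_gap: 0.205
grip_force: 29.9
time_s: 17.6
tcp_pos: [587.6, 329.4, 316.0]
tool_rot: [-0.0, 0.686, 0.727, -0.001]
ft_force: [-0.6, -0.0, -1.6]
finger_gap: 0.2
grip_force: 29.9
jaw 0.058 rz -0.0 (or other way 3.141 ) d [-249.4  -41.2   -1.5] d before turn [-249.4  -41.2   -1.5] q6 0.42
```

```bash
python3 steer.py '[-15,-10,0,0,0,0,0,-30,-15,0,0,0,0,0,-40,-16.2,0,0,0,0,0,-45,0,0,0,0,0,0,-45,0,0,0,0,0,0,-40,0,0,0,0,0,0,-24.4,0,0,0,0,0,0,-10,0,0,0,0,0,0,0,0,0,0,0,0,0,0,0,0,0,0,0,0]'
python3 steer.py '[0,0,15,0,0,0,0,0,0,30,0,0,0,0,0,0,30,0,0,0,0,0,0,25,0,0,0,0,0,0,8,0,0,0,0,0,0,0,0,0,0,0,0,0,0,0,0,0,0,0,0,0,0,0,0,0]'
python3 - <<'E'
from lib import *
def seat(x,y): return 641+x*.9983-y*.058, -7.5+x*.058+y*.9983
go(*seat(0,90),207.8,.058)
T=cam("top");S=cam("side")
p=proj(*S[1:],(575,80,155));q=proj(*T[1:],(575,80,155));print(p,q)
cv2.imwrite("pics/b8.png",crop(S[0],p,45,560))
E
```

```text
time_s: 18.85
tcp_pos: [561.5, 79.0, 317.5]
tool_rot: [-0.0, 0.686, 0.728, 0.0]
ft_force: [-1.0, 0.7, -2.1]
finger_gap: 0.2
grip_force: 29.9
time_s: 19.85
tcp_pos: [562.5, 78.3, 210.9]
tool_rot: [0.001, 0.686, 0.728, 0.001]
ft_force: [0.5, 0.7, -1.4]
finger_gap: 0.201
grip_force: 29.9
jaw 0.059 rz 0.001 (or other way -3.141 ) d [-0.2 73.4  3.3] d before turn [-0.3 73.4  3.3] q6 0.04
[308.76638661 205.77159172] [283.39242028 222.45911989]
```

View pics/b8.png

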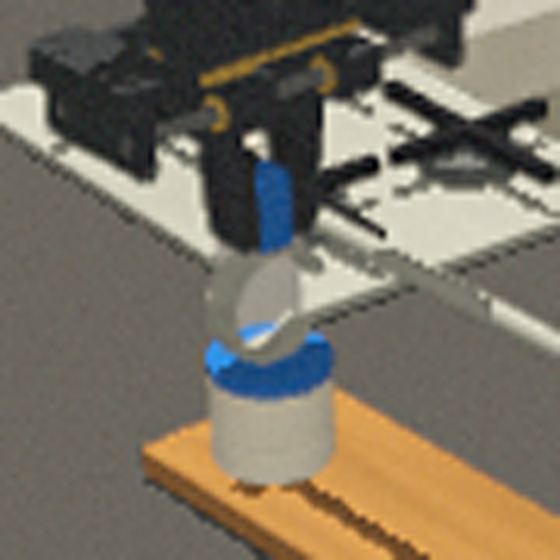

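The blue jar is upright in the hand with its gap facing the rail on the right. I'll drop 2.5 mm and slide in gently.

```bash
python3 steer.py '[0,0,2.5,0,0,0,0,0,8,0,0,0,0,0,0,8,0,0,0,0,0,0,8,0,0,0,0,0,0,8,0,0,0,0,0,0,4,0,0,0,0,0,0,0,0,0,0,0,0,0,0,0,0,0,0,0]'
python3 steer.py '[0,8,0,0,0,0,0,0,8,0,0,0,0,0,0,8,0,0,0,0,0,0,8,0,0,0,0,0,0,5,0,0,0,0,0,0,0,0,0,0,0,0,0,0,0,0,0,0,0,0,0,0,0,0,0,0]'
python3 - <<'E'
from lib import *
def seat(x,y): return 641+x*.9983-y*.058, -7.5+x*.058+y*.9983
go(*seat(0,90),186.8,.058)
E
```

```text
time_s: 20.95
tcp_pos: [597.3, 80.3, 206.9]
tool_rot: [-0.0, 0.686, 0.728, -0.0]
ft_force: [-0.7, -0.2, -2.3]
finger_gap: 0.203
grip_force: 29.9
time_s: 21.95
tcp_pos: [634.3, 82.5, 207.0]
tool_rot: [-0.0, 0.686, 0.728, -0.0]
ft_force: [1.0, -0.1, -2.1]
finger_gap: 0.204
grip_force: 29.9
jaw 0.059 rz 0.001 (or other way -3.141 ) d [-0.2  1.5 20.2] d before turn [-0.2  1.5 20.2] q6 0.03
```

```bash
python3 steer.py '[0,1.2,6,0,0,0,0,0,0,6,0,0,0,0,0,0,4,0,0,0,0,0,0,2,0,0,0,0,0,0,1,0,0,0,0,0,0,0,0,0,0,0,0,0,0,0,0,0,0,0,0,0,0,0,0,0]'
python3 steer.py '[0,0,1,0,0,0,0,0,0,0,0,0,0,0,0,0,0,0,0,0,0]'
```

```text
time_s: 22.95
tcp_pos: [635.8, 82.6, 188.2]
tool_rot: [0.0, 0.686, 0.728, 0.0]
ft_force: [-0.9, 0.0, -1.8]
finger_gap: 0.204
grip_force: 29.9
time_s: 23.32
tcp_pos: [635.7, 82.6, 187.0]
tool_rot: [-0.0, 0.686, 0.728, -0.0]
ft_force: [0.1, 0.2, -1.9]
finger_gap: 0.203
grip_force: 29.9
```

```bash
python3 steer.py '[0,0,0.8,0,0,0,0,0,0,0,0,0,0,0,0,0,0,0,0,0,0]'; python3 steer.py '[0,0,0.8,0,0,0,0,0,0,0,0,0,0,0,0,0,0,0,0,0,0]'
```

```text
time_s: 23.7
tcp_pos: [636.0, 82.6, 186.6]
tool_rot: [0.0, 0.686, 0.728, 0.0]
ft_force: [0.7, 0.5, -0.2]
finger_gap: 0.203
grip_force: 29.9
time_s: 24.08
tcp_pos: [636.4, 82.7, 186.4]
tool_rot: [0.001, 0.686, 0.728, 0.001]
ft_force: [-1.0, -0.1, 4.9]
finger_gap: 0.203
grip_force: 29.9
```

```bash
python3 steer.py '[0,0,-0.6,0,0,0,0,0,0,0,0,0,0,0.21,0,0,0,0,0,0,0.24,0,0,0,0,0,0,0.28,0,0,0,0,0,0,0.34,0,0,0,0,0,0,0.4,0,0,0,0,0,0,0.4,0,0,-10,0,0,0,0.4,0,0,-30,0,0,0,0.4,0,0,-30,0,0,0,0.4,0,0,-30,0,0,0,0.5,0,0,-20,0,0,0,0.5]'
python3 - <<'E'
from lib import *
S=cam("side");T=cam("top")
p=proj(*S[1:],(636,83,120))
A=crop(S[0],p,45,400);B=crop(T[0],(190,240),40,400)
cv2.imwrite("pics/b9.png",np.hstack([A,B]))
go(471,408.4,240,.89)
E
```

```text
time_s: 25.58
tcp_pos: [636.3, 82.7, 308.8]
tool_rot: [0.001, 0.686, 0.728, 0.001]
ft_force: [-1.3, -0.4, -0.2]
finger_gap: 0.499
grip_force: 0.0
jaw 0.059 rz -0.831 (or other way 2.311 ) d [334.1 148.1  70.7] d before turn [ 334.9 -147.1   68.9] q6 0.03
```

View pics/b9.png

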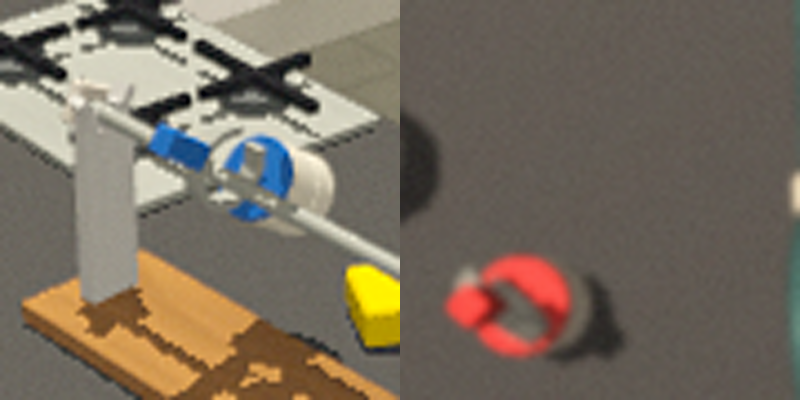

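The crop shows the blue jar on the rail but swung far outward (its grip toward the robot), and the red jar standing unmoved. I've used my 14 pictures, so from here I measure numerically. I'll track the blue jar's swing over time.

```bash
cat >> lib.py <<'E'
def blobs(n,names=("top","side"),mn=8):
    out={}
    for c in names:
        I=cam(c);h=cv2.cvtColor(I[0],cv2.COLOR_BGR2HSV);lo,hi=map(np.array,HUE[n]);lo=lo.copy();lo[2]=40
        N,_,st,ce=cv2.connectedComponentsWithStats(cv2.inRange(h,lo,hi))
        out[c]=[(np.round(q,1).tolist(),s[2:5].tolist()) for s,q in zip(st[1:],ce[1:]) if s[4]>=mn]
    return out
E
python3 -c "
from lib import *
print(arm.read_state()['time_s'],blobs('blue'))
for n,c in(('top',cam('top')),('side',cam('side'))): print(n,'hung grip mid',proj(*c[1:],(636,83,178)),'lid',proj(*c[1:],(636,83,104)))"
for i in 1 2 3 4; do python3 steer.py '[0,0,0,0,0,0,0.5,0,0,0,0,0,0,0.5,0,0,0,0,0,0,0.5,0,0,0,0,0,0,0.5,0,0,0,0,0,0,0.5]' >/dev/null; python3 -c "
from lib import *
print(arm.read_state()['time_s'],blobs('blue',('side',)))"; done
```

```text
25.675 {'top': [], 'side': [([328.0, 191.7], [9, 15, 89]), ([325.8, 218.4], [20, 7, 79])]}
top hung grip mid [281.74000724 198.99333936] lid [283.56046697 202.62417056]
side hung grip mid [325.8251814  191.52008813] lid [326.13998987 214.86567761]
26.5 {'side': [([331.9, 191.1], [12, 15, 64]), ([319.5, 215.6], [12, 10, 23])]}
27.175 {'side': [([328.8, 190.8], [12, 15, 89]), ([320.2, 217.6], [19, 9, 44])]}
27.85 {'side': [([324.7, 193.6], [8, 14, 76]), ([326.4, 218.6], [20, 10, 90])]}
28.525 {'side': [([322.6, 195.9], [12, 14, 63]), ([329.4, 217.2], [13, 8, 50]), ([337.4, 215.9], [7, 8, 14])]}
```

It stays on the rail and is damping out. I'll proceed to red meanwhile.

```bash
python3 steer.py '[20,-9,0,0,0,0,0.5,38,-17,0,0,0,0,0.5,41,-18,0,0,0,0,0.5,41,-18,0,0,0,0,0.5,41,-18,0,0,0,0,0.5,41,-18,0,0,0,0,0.5,41,-18,0,0,0,0,0.5,38,-17,0,0,0,0,0.5,20,-9,0,0,0,0,0.5,10,-4,0,0,0,0,0.5,0,0,0,0,0,-0.1,0.5,0,0,0,0,0,-0.131,0.5]'
python3 steer.py '[0,0,20,0,0,-0.15,0.5,0,0,25,0,0,-0.15,0.5,0,0,24,0,0,-0.15,0.5,0,0,0,0,0,-0.15,0.5,0,0,0,0,0,0,0.5,0,0,0,0,0,0,0.5]'
python3 - <<'E'
from lib import *
W=cam("wrist");np.savez("w10",im=W[0],K=W[1],R=W[2],t=W[3])
print(proj(*W[1:],(471,408.4,142)))
h=cv2.cvtColor(W[0],cv2.COLOR_BGR2HSV);v=h[...,2]
# bright top face of the grip vs lid: print rows of hue/val around
m=cv2.inRange(h,(0,150,40),(8,255,255))
N,l,st,ce=cv2.connectedComponentsWithStats(m)
print([(s.tolist(),c.round(1).tolist()) for s,c in zip(st[1:],ce[1:]) if s[4]>60])
for r in range(195,275,5): print(r,''.join('%4d'%(v[r,c] if m[r,c] else 0) for c in range(284,352,4)))
print(blobs("red"))
go(471,408.4,240,.89)
E
```

```text
time_s: 30.08
tcp_pos: [470.8, 403.9, 306.0]
tool_rot: [0.0, 0.596, 0.803, -0.0]
ft_force: [0.3, 0.0, -0.0]
finger_gap: 0.505
grip_force: 0.0
time_s: 30.82
tcp_pos: [471.1, 404.1, 237.5]
tool_rot: [0.0, 0.335, 0.942, 0.0]
ft_force: [0.7, -0.5, 0.2]
finger_gap: 0.499
grip_force: 0.0
[322.72397949 243.94182043]
[([287, 175, 68, 39, 1452], [322.2, 191.2]), ([305, 216, 32, 41, 1136], [321.8, 236.3])]
195    0   0 174 174 177 247 177 178 177 177 180 179 178 178 178 247 247
200    0 158 175 174 239 176 172 164 170 170 173 179 177 179 179 247 247
205    0   0   0   0   0   0   0   0   0   0   0   0   0   0   0   0 247
210    0   0   0   0   0   0   0   0   0   0   0   0   0   0   0   0 247
215    0   0   0   0   0   0   0   0   0   0   0   0   0   0   0   0   0
220    0   0   0   0   0   0   0 144 145 146 147 145 146   0   0   0   0
225    0   0   0   0   0   0   0 145 143 144 148 144 146   0   0   0   0
230    0   0   0   0   0   0 140 167 166 165 164 166 162 147   0   0   0
235    0   0   0   0   0   0 144 174 174 175 174 174 175 156   0   0   0
240    0   0   0   0   0   0 141 174 171 174 172 174 172 150   0   0   0
245    0   0   0   0   0   0 150 172 171 171 171 173 172 149   0   0   0
250    0   0   0   0   0   0 153 171 169 171 171 170 172   0   0   0   0
255    0   0   0   0   0   0   0 161 161 166 166 167 167   0   0   0   0
260    0   0   0   0   0   0   0   0   0   0   0   0   0   0   0   0   0
265    0   0   0   0   0   0   0   0   0   0   0   0   0   0   0   0   0
270    0   0   0   0   0   0   0   0   0   0   0   0   0   0   0   0   0
{'top': [([143.9, 229.5], [8, 19, 70]), ([175.3, 257.2], [20, 17, 127]), ([171.6, 268.3], [7, 5, 19])], 'side': [([229.6, 189.4], [26, 18, 288]), ([223.1, 208.1], [19, 10, 109])]}
jaw 0.888 rz -0.002 (or other way 3.14 ) d [ 2.4  3.2 -2.4] d before turn [ 2.4  3.2 -2.4] q6 -0.22
```

```bash
python3 -c "
from lib import *
a=np.load('w5.npz');b=np.load('w10.npz')
print(tri([(a['K'],a['R'],a['t'],(249,84.5)),(b['K'],b['R'],b['t'],(321.5,243))]))"
python3 steer.py '[2.7,2.7,25,0,0,0,0.5,0,0,30,0,0,0,0.5,0,0,25,0,0,0,0.5,0,0,15,0,0,0,0.5,0,0,10,0,0,0,0.5,0,0,0,0,0,0,0.5,0,0,0,0,0,0,0.5,0,0,0,0,0,0,0,0,0,0,0,0,0,0,0,0,0,0,0,0,0,0,0,0,0,0,0,0,0,0,0,0,0,0,0]'; python3 -c "
from lib import *
print(blobs('blue'))"
```

```text
[470.65258792 408.2059759  140.46266911]
time_s: 32.48
tcp_pos: [470.2, 408.4, 132.3]
tool_rot: [0.0, 0.334, 0.943, 0.0]
ft_force: [-0.0, -0.1, 2.4]
finger_gap: 0.2
grip_force: 29.7
{'top': [([282.0, 199.0], [5, 7, 33]), ([277.6, 208.9], [5, 9, 24]), ([289.8, 208.1], [5, 10, 43])], 'side': [([324.7, 193.8], [8, 15, 81]), ([325.9, 218.9], [19, 9, 86])]}
```

```bash
python3 steer.py '[0,0,-5,0,0,0,0,0,0,-20,0,0,0,0,0,0,-40,0,0,0,0,0,0,-40,0,0,0,0,0,0,-40,0,0,0,0,0,0,-30,0,0,0,0,0,0,-10,0,0,0,0,0,0,0,0,0,0.1,0,0,0,0,0,0,0.15,0,0,0,0,0,0,0.15,0,0,0,0,0,0,0.15,0]'
python3 steer.py '[0,0,0,0,0,0.13,0,0,0,0,0,0,0.1,0,0,0,0,0,0,0.05,0,0,0,0,0,0,0,0,0,0,0,0,0,0,0]'
cat >> lib.py <<'E'
def seat(x,y): return 641+x*.9983-y*.058, -7.5+x*.058+y*.9983
E
python3 -c "
from lib import *
go(*seat(-75,0),317,.058);print(blobs('red',('side',)))"
```

```text
time_s: 33.95
tcp_pos: [469.5, 407.7, 315.8]
tool_rot: [-0.0, 0.579, 0.815, -0.001]
ft_force: [0.8, 0.3, -1.5]
finger_gap: 0.203
grip_force: 29.7
time_s: 34.58
tcp_pos: [469.8, 408.0, 316.4]
tool_rot: [-0.0, 0.685, 0.728, -0.001]
ft_force: [-0.9, 0.3, -1.3]
finger_gap: 0.206
grip_force: 29.7
jaw 0.061 rz 0.003 (or other way -3.139 ) d [-4.247e+02  7.180e+01 -4.000e-01] d before turn [-4.249e+02  7.060e+01 -4.000e-01] q6 0.61
{'side': [([213.7, 128.8], [8, 13, 75]), ([216.0, 154.4], [19, 8, 90]), ([231.8, 190.5], [22, 16, 245])]}
```

```bash
python3 steer.py '[-20,3,0,0,0,0.003,0,-40,7,0,0,0,0,0,-44,7.4,0,0,0,0,0,-45,7.6,0,0,0,0,0,-45,7.6,0,0,0,0,0,-45,7.6,0,0,0,0,0,-45,7.6,0,0,0,0,0,-45,7.6,0,0,0,0,0,-45,7.6,0,0,0,0,0,-35,6,0,0,0,0,0,-15.7,2.8,0,0,0,0,0,0,0,0,0,0,0,0]'
python3 steer.py '[0,0,15,0,0,0,0,0,0,30,0,0,0,0,0,0,30,0,0,0,0,0,0,25,0,0,0,0,0,0,9,0,0,0,0,0,0,0,0,0,0,0,0,0,0,0,0,0,0,0,0,0,0,0,0,0]'
python3 -c "
from lib import *
go(*seat(0,0),207.0,.058);print(blobs('red',('side',)));S=cam('side')
x,y=seat(-75,0)
print('expect grip',proj(*S[1:],(x,y,75+124)),'lid',proj(*S[1:],(x,y,127)),blobs('blue'))"
```

```text
time_s: 36.12
tcp_pos: [565.7, -12.6, 317.0]
tool_rot: [-0.0, 0.687, 0.726, 0.0]
ft_force: [0.2, 0.2, -1.7]
finger_gap: 0.202
grip_force: 29.9
time_s: 37.12
tcp_pos: [566.9, -11.7, 209.4]
tool_rot: [0.001, 0.687, 0.727, 0.001]
ft_force: [0.1, 0.4, -1.7]
finger_gap: 0.202
grip_force: 29.9
jaw 0.057 rz -0.001 (or other way 3.141 ) d [-0.2 74.3  2.6] d before turn [-0.1 74.3  2.6] q6 -0.12
{'side': [([231.6, 190.6], [22, 16, 249]), ([328.4, 204.9], [6, 15, 83]), ([324.0, 225.4], [5, 2, 8]), ([327.3, 232.2], [21, 11, 135])]}
expect grip [326.30964885 204.95136024] lid [326.62755366 229.15165578] {'top': [([280.1, 203.7], [7, 10, 28])], 'side': [([328.6, 219.2], [13, 8, 56])]}
```

Run:
```python
from lib import *
S=cam("side")
for s in(1,-1):
    for r in(23,25,27):
        print(s,r,[S[0][int(round(p[1])),int(round(p[0]))].tolist() for p in[proj(*S[1:],(*seat(-74.3+s*r*(1 if abs(h-80)<9 else .8),0),77+h)) for h in(68,72,76,80,88,92)]])
```

```text
1 23 [[132, 87, 49], [197, 118, 38], [231, 148, 44], [151, 97, 57], [101, 114, 114], [103, 120, 119]]
1 25 [[133, 127, 117], [138, 82, 37], [220, 146, 60], [135, 113, 105], [110, 124, 124], [103, 120, 119]]
1 27 [[127, 79, 48], [145, 83, 23], [152, 106, 66], [114, 118, 119], [102, 116, 116], [113, 123, 125]]
-1 23 [[111, 125, 112], [107, 119, 120], [107, 119, 121], [107, 121, 122], [110, 120, 122], [108, 120, 124]]
-1 25 [[111, 125, 112], [103, 115, 114], [104, 114, 116], [111, 122, 124], [112, 128, 124], [111, 126, 123]]
-1 27 [[107, 119, 117], [103, 115, 114], [104, 114, 116], [105, 117, 117], [112, 128, 124], [107, 120, 123]]
```

The blue jar behind is visible through the +x side, so the gap faces the rail. Slide in.

```bash
python3 steer.py '[0,0,2,0,0,0,0,0,8,0,0,0,0,0,0,8,0,0,0,0,0,0,8,0,0,0,0,0,0,8,0,0,0,0,0,0,6,0,0,0,0,0,0,0,0,0,0,0,0,0,0,0,0,0,0,0]'
python3 steer.py '[0,8,0,0,0,0,0,0,8,0,0,0,0,0,0,8,0,0,0,0,0,0,7,0,0,0,0,0,0,4,0,0,0,0,0,0,0,0,0,0,0,0,0,0,0,0,0,0,0,0,0,0,0,0,0,0]'
python3 -c "
from lib import *
go(*seat(0,0),186.3,.058)"
```

```text
time_s: 38.38
tcp_pos: [603.7, -9.5, 205.9]
tool_rot: [-0.0, 0.687, 0.727, -0.0]
ft_force: [-0.2, -0.4, -1.8]
finger_gap: 0.203
grip_force: 29.9
time_s: 39.38
tcp_pos: [638.6, -7.6, 206.0]
tool_rot: [-0.0, 0.687, 0.727, -0.0]
ft_force: [0.3, -0.0, -1.3]
finger_gap: 0.203
grip_force: 29.9
jaw 0.057 rz -0.001 (or other way 3.141 ) d [-0.1  2.4 19.7] d before turn [-0.1  2.4 19.7] q6 -0.11
```

```bash
python3 steer.py '[0,2,6,0,0,0,0,0,0,6,0,0,0,0,0,0,4,0,0,0,0,0,0,2,0,0,0,0,0,0,1,0,0,0,0,0,0,0,0,0,0,0,0,0,0,0,0,0,0,0,0,0,0,0,0,0]'
python3 steer.py '[0,0,0.7,0,0,0,0,0,0,0,0,0,0,0,0,0,0,0,0,0,0]';python3 -c "
from lib import *
print(blobs('blue'))"
```

```text
time_s: 40.38
tcp_pos: [641.0, -7.4, 187.2]
tool_rot: [0.0, 0.687, 0.727, 0.0]
ft_force: [0.2, -0.4, -2.5]
finger_gap: 0.203
grip_force: 29.9
time_s: 40.75
tcp_pos: [640.8, -7.4, 186.3]
tool_rot: [-0.0, 0.687, 0.727, -0.0]
ft_force: [-0.4, -0.3, -2.1]
finger_gap: 0.204
grip_force: 29.9
{'top': [([280.2, 203.5], [7, 12, 33])], 'side': [([323.6, 198.2], [6, 5, 14]), ([326.3, 218.8], [20, 10, 89])]}
```

```bash
python3 steer.py '[0,0,0.5,0,0,0,0,0,0,0,0,0,0,0,0,0,0,0,0,0,0]';python3 steer.py '[0,0,0.4,0,0,0,0,0,0,0,0,0,0,0,0,0,0,0,0,0,0]'
```

```text
time_s: 41.22
tcp_pos: [641.1, -7.4, 186.1]
tool_rot: [0.0, 0.687, 0.727, 0.0]
ft_force: [-0.6, 0.3, 0.2]
finger_gap: 0.2
grip_force: 29.9
time_s: 41.6
tcp_pos: [641.3, -7.4, 186.0]
tool_rot: [0.0, 0.687, 0.727, 0.0]
ft_force: [-0.3, 0.1, 3.9]
finger_gap: 0.2
grip_force: 29.9
```

```bash
python3 steer.py '[0,0,-0.4,0,0,0,0,0,0,0,0,0,0,0,0,0,0,0,0,0,0.19,0,0,0,0,0,0,0.21,0,0,0,0,0,0,0.22,0,0,0,0,0,0,0.24,0,0,0,0,0,0,0.27,0,0,0,0,0,0,0.32,0,0,0,0,0,0,0.4,0,0,0,0,0,0,0.5,0,0,0,0,0,0,0.6,0,0,0,0,0,0,0.6]';python3 -c "
from lib import *
S=cam('side');print(proj(*S[1:],(641,-7.5,178)),proj(*S[1:],(641,-7.5,104)),blobs('red',('side',)))
print(blobs('red',('side',)))"
```

```text
time_s: 43.1
tcp_pos: [640.9, -7.4, 185.8]
tool_rot: [0.0, 0.687, 0.727, -0.0]
ft_force: [0.5, 0.1, 0.1]
finger_gap: 0.599
grip_force: 0.0
[347.90991283 203.01287401] [347.63039417 227.02838778] {'side': [([231.7, 190.5], [22, 16, 252]), ([348.0, 203.9], [9, 15, 115]), ([345.1, 223.8], [4, 3, 9]), ([347.9, 230.3], [20, 10, 127])]}
{'side': [([231.6, 190.6], [22, 16, 251]), ([348.0, 204.0], [9, 15, 117]), ([345.1, 223.8], [4, 3, 9]), ([347.8, 230.3], [20, 10, 127])]}
```

```bash
python3 steer.py '[0,0,-5,0,0,0,0.6,0,0,-10,0,0,0,0.6,0,0,-20,0,0,0,0.6,0,0,-30,0,0,0,0.6,0,0,-30,0,0,0,0.6,0,0,-30,0,0,0,0.6,0,0,0,0,0,0,0.6]';python3 -c "
from lib import *
print(blobs('red',('side',)),blobs('blue',('side',)))
print(blobs('yellow'));go(558,-275,330,.058)"
```

```text
time_s: 44.12
tcp_pos: [642.9, -7.5, 316.1]
tool_rot: [0.003, 0.687, 0.727, 0.003]
ft_force: [0.5, -0.1, 0.5]
finger_gap: 0.601
grip_force: 0.0
{'side': [([231.6, 190.7], [22, 16, 254]), ([348.1, 203.9], [9, 15, 118]), ([345.1, 223.8], [4, 3, 9]), ([348.1, 230.2], [20, 10, 125])]} {'side': [([324.5, 194.0], [9, 15, 82]), ([326.4, 219.1], [18, 9, 80])]}
{'top': [([420.2, 229.8], [12, 18, 92]), ([433.4, 229.4], [9, 8, 50])], 'side': [([385.2, 226.2], [23, 14, 153]), ([370.0, 234.0], [31, 18, 310]), ([412.4, 291.0], [12, 19, 173]), ([408.0, 310.6], [10, 5, 33]), ([410.4, 320.9], [25, 15, 217])]}
jaw 0.057 rz -0.001 (or other way 3.141 ) d [-262.4  -97.5  -20.6] d before turn [-262.5  -97.3  -20.6] q6 -0.11
```

```bash
python3 steer.py '[-20,-5,-3,0,0,0,0.6,-37,-10,-3,0,0,0,0.6,-40,-10,-3,0,0,0,0.6,-40,-11,-3,0,0,0,0.6,-40,-11,-2,0,0,0,0.6,-40,-11,0,0,0,0,0.6,-40,-11,0,0,0,0,0.6,-40,-11,0,0,0,0,0.6,-38,-10,0,0,0,0,0.6,-25,-6,0,0,0,0,0.6,-12,-2,0,0,0,0,0.6,0,0,0,0,0,0,0.6]'
python3 steer.py '[0,0,0,0,0,0,0.6,0,0,0,0,0,0,0.6]'
python3 - <<'E'
from lib import *
W=cam("wrist");np.savez("w11",im=W[0],K=W[1],R=W[2],t=W[3])
p=proj(*W[1:],(557,-333,142));print(p)
h=cv2.cvtColor(W[0],cv2.COLOR_BGR2HSV);m=cv2.inRange(h,(22,120,30),(35,255,255))
N,l,st,ce=cv2.connectedComponentsWithStats(m)
print([(s.tolist(),c.round(1).tolist()) for s,c in zip(st[1:],ce[1:]) if s[4]>60])
u,v=p.astype(int)
for r in range(v-44,v+44,3): print(r,''.join('%4d'%(h[r,c,2] if m[r,c] else -(W[0][r,c].max()>0)*(W[0][r,c].max()>110)) for c in range(u-48,u+48,3)))
E
```

```text
time_s: 45.82
tcp_pos: [564.1, -384.7, 324.4]
tool_rot: [-0.0, 0.687, 0.727, 0.0]
ft_force: [-0.0, -0.1, 0.0]
finger_gap: 0.6
grip_force: 0.0
time_s: 46.08
tcp_pos: [564.7, -383.2, 325.0]
tool_rot: [0.0, 0.686, 0.727, 0.0]
ft_force: [-1.0, 0.2, -0.8]
finger_gap: 0.603
grip_force: 0.0
[310.98679904 150.20626981]
[([285, 114, 57, 59, 1980], [313.5, 142.5]), ([261, 332, 75, 32, 1610], [296.6, 348.9]), ([140, 373, 7, 45, 155], [143.2, 395.9]), ([223, 406, 21, 44, 214], [234.9, 418.5]), ([266, 406, 15, 44, 321], [275.0, 426.0]), ([284, 406, 41, 44, 1106], [302.3, 428.6]), ([323, 406, 7, 44, 101], [326.3, 431.3]), ([213, 411, 4, 39, 96], [214.2, 430.0])]Traceback (most recent call last):
  File "<stdin>", line 8, in <module>
  File "<stdin>", line 8, in <genexpr>
TypeError: The numpy boolean negative, the `-` operator, is not supported, use the `~` operator or the logical_not function instead.
```

Run:
```python
from lib import *
d=np.load("w11.npz");im=d["im"];h=cv2.cvtColor(im,cv2.COLOR_BGR2HSV)
# Y = yellow bright, y= yellow dark, W = light grey, g = mid grey, . = dark
for r in range(108,182,2):
    s=""
    for c in range(274,350,1):
        H,Sa,V=h[r,c].astype(int)
        s+=("Y" if V>225 else "x" if V>170 else "y") if (18<=H<=36 and Sa>110) else ("W" if V>170 else "g" if V>115 else ".")
    print(r,s)
```

```text
108 gggggggggggggggggggggggggggggggggggggggggggggggggggggggggggggggggggggggggggg
110 gggggggggggggggggggggggggggggggggggggggggggggggggggggggggggggggggggggggggggg
112 gggggggggggggggggggggggggggggggggggggggggggggggggggggggggggggggggggggggggggg
114 ggggggggggggggggggggggggggggggggggggyyyggggggggggggggggggggggggggggggggggggg
116 gggggggggggggggggggggggggggggxxYYYYYYYYYYYYYYYYYyggggggggggggggggggggggggggg
118 gggggggggggggggggggggggggxYYYYYYYYYYYYYYYYYYYYYYYYYYxggggggggggggggggggggggg
120 ggggggggggggggggggggggxYYYYYYYYYYYYYYYYYYYYYYYYYYYYYYYYYgggggggggggggggggggg
122 gggggggggggggggggggyYYYYYYYYYYYYYYYYYYYYYYYYYYYYYYYYYYYYYYyggggggggggggggggg
124 ggggggggggggggggggxYYYYYYYYYYYYYYYYYYYYYYYYYYYYYYYYYYYYYYYYYyggggggggggggggg
126 ggggggggggggggggyYYYYYYYYYYYYYYYYYYYYYYYYYYYYYYYYYYYYYYYYYYYYYgggggggggggggg
128 gggggggggggggggxYYYYYYYYYYYYYYYYYYYYYYYYYYYYYYYYYYYYYYYYYYYYYYYggggggggggggg
130 gggggggggggggWgggxxYYYYYYYYYYYYYYYYYYYYYYYYYYYYYYYYYYYYYYYYYYYYYgggggggggggg
132 ggggggggggggWWWWWWgWWWWWxYYYYYYYYYYYYYYYYYYYYYYYYYYYYYYYYYYYYYYYYggggggggggg
134 gggggggggggWWWWWWWWWWWWWWWWWWWWYYYYYYYYYYYY
[... 1196 characters left out ...]
xxxxxxxxxxxxxxxYYYYYYYxxxxxxxxxxxxyggggggggggggggggg
166 gggggggggggggg.......yyyxxxxxxxxxxxxxxxxxxxxxxxxxxxxxxxxgggggggggggggggggggg
168 gggggggggggggggg........yyyxxxxxxxxYYYYYYYYYYYYYYxxxyygggggggggggggggggggggg
170 ggggggggggggggg............yyyyyxxxYYYYYYYYYYYYYYyy.gggggggggggggggggggggggg
172 ggggggggggggg......................yyxxyyyyyyy.....ggggggggggggggggggggggggg
174 ggggggggggggg...................y..........g.ggg.ggggggggggggggggggggggggggg
176 gggggggggggggg....................ggggggg.gggggggggggggggggggggggggggggggggg
178 ggggggggggggggg..............ggggggggggggggggggggggggggggggggggggggggggggggg
180 gggggggggggggggggggg........gggggggggggggggggggggggggggggggggggggggggggggggg
```

The ASCII map shows the yellow grip top with corners about (306,137), (326.5,144), (319.5,164.5), (298.5,158.5), and the hook running left–right and slightly down. I'll compute the angle, and test both ends for the gap in the side view.

Run:
```python
from lib import *
d=np.load("w11.npz");c=(d["K"],d["R"],d["t"])
P=[(306,137),(326.5,144),(319.5,164.5),(298.5,158.5)]
X=np.array([onz(*c,p,142) for p in P]);m=X.mean(0);print(m)
a=[np.degrees(np.arctan2(*(X[(i+1)%4]-X[i])[[1,0]])) for i in range(4)];print(a)
e=X[1]-X[0]+X[2]-X[3];th=np.arctan2(e[1],e[0]);print("hook",th)
S=cam("side")
for s in(1,-1):
    for r in(23,25,27):
        print(s,r,[S[0][int(round(p[1])),int(round(p[0]))].tolist() for p in[proj(*S[1:],(m[0]+s*r*np.cos(th),m[1]+s*r*np.sin(th),h)) for h in(70,74,78,82)]])
go(m[0],m[1],240,th)
```

```text
[ 558.32737547 -333.60889962  142.        ]
[np.float64(-15.000726372618244), np.float64(-105.50915529399752), np.float64(167.5753954635857), np.float64(73.1986917923521)]
hook -0.23905401646727617
1 23 [[97, 103, 108], [94, 103, 108], [100, 110, 113], [104, 115, 116]]
1 25 [[96, 107, 108], [102, 110, 114], [100, 110, 113], [116, 130, 130]]
1 27 [[99, 108, 111], [99, 111, 114], [102, 113, 113], [116, 130, 130]]
-1 23 [[118, 127, 128], [112, 125, 124], [114, 126, 127], [144, 158, 158]]
-1 25 [[107, 115, 115], [102, 111, 111], [97, 108, 112], [148, 165, 168]]
-1 27 [[92, 163, 183], [99, 106, 105], [97, 108, 110], [118, 135, 136]]
jaw 0.058 rz 0.297 (or other way -2.844 ) d [ 46.9 -17.9  85. ] d before turn [50.1 -3.4 85. ] q6 -0.69
```

```bash
python3 steer.py '[0,0,0,0,0,0.156,0.5,0,0,0,0,0,0.156,0.5,15,-6,25,0,0,0,0.5,16,-6,30,0,0,0,0.5,15.5,-6.5,30,0,0,0,0.5,0,0,0,0,0,0,0.5,0,0,0,0,0,0,0.5]'
python3 - <<'E'
from lib import *
W=cam("wrist");np.savez("w12",im=W[0],K=W[1],R=W[2],t=W[3])
print(proj(*W[1:],(558.3,-333.6,142)))
im=W[0];h=cv2.cvtColor(im,cv2.COLOR_BGR2HSV)
for r in range(190,270,3):
    s=""
    for c in range(272,362,1):
        H,Sa,V=h[r,c].astype(int)
        s+=("Y" if V>225 else "x" if V>170 else "y") if (18<=H<=36 and Sa>110) else ("W" if V>170 else "g" if V>115 else ".")
    print(r,s)
go(558.3,-333.6,132.5,None)
E
```

```text
time_s: 47.05
tcp_pos: [558.8, -335.2, 241.2]
tool_rot: [0.001, 0.791, 0.612, 0.0]
ft_force: [-0.3, 0.3, 1.0]
finger_gap: 0.5
grip_force: 0.0
[315.4021833  242.39355462]
190 gggggggggggggggxYYYYYYYYYYYYYYYYYYYYYYYYYYYYYYYYYYYYYYYYYYYYYYYYYYYYYYYxgggggggggggggggggg
193 gggggggggggggxYYYYYYYYYYYYYYYYYYYYYYYYYYYYYYYYYYYYYYYYYYYYYYYYYYYYYYYYYYYggggggggggggggggg
196 ggggggggggggYYYYYYYYYYYYYYYYYYYYYYYYYYYYYYYYYYYYYYYYYYYYYYYYYYYYYYYYYYYYYYxggggggggggggggg
199 gggggggggggxYYYYYYYYYYYYYYYYYYYYYYYYYYYYYYYYYYYYYYYYYYYYYYYYYYYYYYYYYYYYYYYxgggggggggggggg
202 ggggggggggxYYYYYYYYYYYYYYYYYxxxYxxxxxxxxxxxxYYYYYYYYYYYYYYYYYYYYYYYYYYYYYYYYyggggggggggggg
205 ggggggggggYYYxxgggggWWWWWWWWWWWWWWWWWWWWWWWWWWWWWWWWWWWWWWWWWWWWWWWWYYYYYYYYYggggggggggggg
208 gggggggggggggggWWWWWWWWWWWWWWWWWWWWWWWWWWWWWWWWWWWWWWWWWWWWWWWWWWWWWYYYYYYYYYggggggggggggg
211 ggggggggggggggggWWWWWWWWWWWWWWWWWWWWWWWWWWWWWWWWWWWWWWWWWWWWWWWWWWWWYYYYYYYYYggggggggggggg
214 ggggggWWWWWWgggggggWWWWWWWWWWWWWWWWWWWWWWWWWWWWWWWWWWWWWWWWWWWWWWWggWWWggggggWWWWggggggggg
217 ggggggWWWWWWWWWWWWWWWWWWWWWWgggxxxxxxxxxxxYxxxxxxYxxxxxxggggggggWWWWWWW
[... 1035 characters left out ...]
yyyyyyyyyyyyy......gggggggggg
253 .........gggggggggggggggggggxYYYYYYYYYYYYYYYYYYYYYYYYYYYYyyyyyyyyyyy.yy..........gggggggg.
256 ..............yyyyyyyyyyyyyyyxYYYYYYYYYYYYYYYYYYYYYYYYYYxyyyyyyy.yy..y....................
259 ...............yy.yyyyyyyyyyyyyyyyyyyyyyyyyyyyyyyyyyyyyyyyyyyyyyy.y.y.y...y...............
262 ...........gggg....gggggyyygggggyyyyggggyyyggyyyyyyyyyyyyyyyyyyyyyyyy.y..........gg.......
265 ...................y.yyyyyyyyyyyyyyyyyyyyyyyyyyyyyyyyyyyyyyyyyyyyyy..yy...................
268 ....................y..yyyyyyyyyyyyyyyyyyyyyyyyyyyyyyyyyyyyyyyyyyy.y......................
jaw -0.255 rz 0 (or other way 0.0 ) d [  2.   -1.6 109.4] d before turn [  2.   -1.6 109.4] q6 -0.32
```

```bash
python3 -c "
from lib import *
a=np.load('w11.npz');b=np.load('w12.npz')
print(tri([(a['K'],a['R'],a['t'],(312.7,151)),(b['K'],b['R'],b['t'],(315,243.5))]))"
python3 steer.py '[1.5,-1.8,30,0,0,0,0.5,0,0,30,0,0,0,0.5,0,0,25,0,0,0,0.5,0,0,15,0,0,0,0.5,0,0,9,0,0,0,0.5,0,0,0,0,0,0,0.5,0,0,0,0,0,0,0.5,0,0,0,0,0,0,0,0,0,0,0,0,0,0,0,0,0,0,0,0,0,0,0,0,0,0,0,0,0,0,0,0,0,0,0]'
python3 -c "
from lib import *
print(blobs('red',('side',)),blobs('blue'))"
```

```text
[ 558.27447784 -333.207296    145.27880734]
time_s: 48.6
tcp_pos: [556.9, -332.9, 131.1]
tool_rot: [0.0, 0.791, 0.611, 0.0]
ft_force: [-0.4, 0.1, 1.4]
finger_gap: 0.201
grip_force: 29.8
{'side': [([231.7, 190.5], [22, 16, 248]), ([348.1, 203.9], [9, 15, 118]), ([345.1, 223.8], [4, 3, 9]), ([348.0, 230.3], [20, 10, 130])]} {'top': [([281.0, 203.5], [9, 13, 41]), ([289.6, 206.6], [5, 7, 27])], 'side': [([324.5, 193.9], [9, 15, 83]), ([326.3, 219.0], [19, 9, 83])]}
```

```bash
python3 steer.py '[0,0,-5,0,0,0,0,0,0,-20,0,0,0,0,0,0,-40,0,0,0,0,0,0,-40,0,0,0,0,0,0,-40,0,0,0,0,0,0,-30,0,0,0,0,0,0,-10,0,0,0,0,0,0,0,0,0,-0.1,0,0,0,0,0,0,-0.113,0,0,0,0,0,0,-0.1,0,0,0,0,0,0,0,0,0,0,0,0,0,0,0]'
python3 -c "
from lib import *
go(*seat(-75,-90),316,.058)"
```

```text
time_s: 50.25
tcp_pos: [556.4, -332.7, 315.1]
tool_rot: [-0.001, 0.687, 0.727, -0.0]
ft_force: [0.4, -0.1, -2.6]
finger_gap: 0.2
grip_force: 29.8
jaw 0.056 rz -0.002 (or other way 3.14 ) d [229.7  28.3  -0.7] d before turn [229.8  28.   -0.7] q6 -0.63
```

```bash
python3 steer.py '[18,2.3,0,0,0,-0.002,0,38,5,0,0,0,0,0,42,5,0,0,0,0,0,42,5,0,0,0,0,0,42,5,0,0,0,0,0,30,4,0,0,0,0,0,17.7,2,0,0,0,0,0,0,0,15,0,0,0,0,0,0,30,0,0,0,0,0,0,30,0,0,0,0,0,0,25,0,0,0,0,0,0,9,0,0,0,0]'
python3 steer.py '[0,0,0,0,0,0,0,0,0,0,0,0,0,0,0,0,0,0,0,0,0]'
python3 - <<'E'
from lib import *
go(*seat(0,-90),206,.058)
S=cam("side");x,y=seat(-75,-90)
print("expect",proj(*S[1:],(x,y,199)),proj(*S[1:],(x,y,127)),blobs("yellow",("side",)))
for s in(1,-1):
    for r in(23,25,27):
        print(s,r,[S[0][int(round(p[1])),int(round(p[0]))].tolist() for p in[proj(*S[1:],(*seat(-75+s*r,-90),77+h)) for h in(70,74,78,82)]])
E
```

```text
time_s: 51.75
tcp_pos: [569.3, -102.7, 203.6]
tool_rot: [-0.002, 0.686, 0.728, -0.002]
ft_force: [-0.4, 0.4, -2.6]
finger_gap: 0.2
grip_force: 29.9
time_s: 52.12
tcp_pos: [572.1, -102.1, 208.2]
tool_rot: [0.001, 0.686, 0.728, 0.001]
ft_force: [-0.8, 0.4, -1.7]
finger_gap: 0.201
grip_force: 29.9
jaw 0.06 rz 0.002 (or other way -3.14 ) d [ 0.5 74.3  2.4] d before turn [ 0.3 74.3  2.4] q6 -0.28
expect [350.24538937 217.95060586] [349.88243208 242.87220974] {'side': [([352.7, 217.6], [7, 17, 84]), ([385.1, 226.3], [23, 14, 158]), ([370.3, 234.2], [31, 18, 305]), ([348.0, 238.8], [6, 3, 14]), ([351.0, 246.3], [22, 13, 165])]}
1 23 [[138, 158, 163], [93, 109, 149], [13, 19, 203], [35, 46, 244]]
1 25 [[138, 158, 163], [32, 39, 155], [13, 19, 203], [35, 46, 244]]
1 27 [[105, 105, 113], [67, 108, 121], [40, 96, 138], [105, 115, 116]]
-1 23 [[104, 113, 116], [101, 115, 117], [103, 115, 117], [112, 124, 125]]
-1 25 [[103, 109, 112], [101, 115, 117], [103, 115, 117], [112, 124, 125]]
-1 27 [[102, 124, 134], [107, 115, 113], [100, 113, 115], [98, 112, 112]]
```

The red jar is visible through the +x side, so the gap faces the rail. Slide in.

```bash
python3 steer.py '[0,0,1.5,0,0,0,0,0,8,0,0,0,0,0,0,8,0,0,0,0,0,0,8,0,0,0,0,0,0,8,0,0,0,0,0,0,6,0,0,0,0,0,0,0,0,0,0,0,0,0,0,0,0,0,0,0]'
python3 steer.py '[0,8,0,0,0,0,0,0,8,0,0,0,0,0,0,8,0,0,0,0,0,0,7,0,0,0,0,0,0,4,0,0,0,0,0,0,0,0,0,0,0,0,0,0,0,0,0,0,0,0,0,0,0,0,0,0]'
python3 -c "
from lib import *
go(*seat(0,-90),185.5,.058)"
```

```text
time_s: 53.22
tcp_pos: [608.9, -99.6, 205.2]
tool_rot: [-0.0, 0.686, 0.728, -0.0]
ft_force: [0.6, -0.6, -1.6]
finger_gap: 0.2
grip_force: 29.9
time_s: 54.22
tcp_pos: [643.8, -97.5, 205.3]
tool_rot: [-0.0, 0.686, 0.728, -0.0]
ft_force: [-0.1, -0.7, -2.2]
finger_gap: 0.199
grip_force: 29.9
jaw 0.06 rz 0.002 (or other way -3.14 ) d [ 0.   2.4 19.8] d before turn [ 0.   2.4 19.8] q6 -0.25
```

```bash
python3 steer.py '[0,2.2,6,0,0,0,0,0,0,6,0,0,0,0,0,0,4,0,0,0,0,0,0,2,0,0,0,0,0,0,0.8,0,0,0,0,0,0,0,0,0,0,0,0,0,0,0,0,0,0,0,0,0,0,0,0,0]'
python3 steer.py '[0,0,0.5,0,0,0,0,0,0,0,0,0,0,0,0,0,0,0,0,0,0]';python3 steer.py '[0,0,0.4,0,0,0,0,0,0,0,0,0,0,0,0,0,0,0,0,0,0]'
```

```text
time_s: 55.22
tcp_pos: [646.4, -97.3, 186.7]
tool_rot: [0.0, 0.686, 0.728, 0.0]
ft_force: [-0.2, 0.2, -2.8]
finger_gap: 0.202
grip_force: 29.9
time_s: 55.6
tcp_pos: [646.2, -97.3, 186.0]
tool_rot: [-0.0, 0.686, 0.728, -0.0]
ft_force: [0.4, -0.4, -2.2]
finger_gap: 0.204
grip_force: 29.9
time_s: 55.98
tcp_pos: [646.3, -97.4, 185.6]
tool_rot: [0.0, 0.686, 0.728, -0.0]
ft_force: [0.2, -0.3, -3.4]
finger_gap: 0.199
grip_force: 29.9
```

```bash
python3 steer.py '[0,0,0.4,0,0,0,0,0,0,0,0,0,0,0,0,0,0,0,0,0,0]';python3 steer.py '[0,0,0.4,0,0,0,0,0,0,0,0,0,0,0,0,0,0,0,0,0,0]'
```

```text
time_s: 56.35
tcp_pos: [646.3, -97.4, 185.2]
tool_rot: [-0.0, 0.686, 0.728, -0.0]
ft_force: [-0.2, -0.2, -2.5]
finger_gap: 0.205
grip_force: 29.9
time_s: 56.72
tcp_pos: [646.3, -97.4, 184.8]
tool_rot: [0.0, 0.686, 0.728, -0.0]
ft_force: [0.2, -0.3, -2.3]
finger_gap: 0.203
grip_force: 29.9
```

```bash
python3 steer.py '[0,0,0.4,0,0,0,0,0,0,0,0,0,0,0,0,0,0,0,0,0,0]';python3 steer.py '[0,0,0.3,0,0,0,0,0,0,0,0,0,0,0,0,0,0,0,0,0,0]'
```

```text
time_s: 57.1
tcp_pos: [646.5, -97.4, 184.8]
tool_rot: [0.0, 0.686, 0.728, 0.0]
ft_force: [-0.2, -0.4, 0.1]
finger_gap: 0.196
grip_force: 29.9
time_s: 57.48
tcp_pos: [646.6, -97.4, 184.6]
tool_rot: [0.0, 0.686, 0.728, 0.0]
ft_force: [-0.2, 1.3, 3.9]
finger_gap: 0.203
grip_force: 29.9
```

Contact. Back off a little and release gradually.

```bash
python3 steer.py '[0,0,-0.4,0,0,0,0,0,0,0,0,0,0,0,0,0,0,0,0,0,0.19,0,0,0,0,0,0,0.21,0,0,0,0,0,0,0.22,0,0,0,0,0,0,0.24,0,0,0,0,0,0,0.27,0,0,0,0,0,0,0.32,0,0,0,0,0,0,0.4,0,0,0,0,0,0,0.5,0,0,0,0,0,0,0.6,0,0,0,0,0,0,0.6]';python3 -c "
from lib import *
S=cam('side');print(proj(*S[1:],(646,-97,178)),proj(*S[1:],(646,-97,104)),blobs('yellow',('side',)))"
python3 steer.py '[0,0,-5,0,0,0,0.6,0,0,-10,0,0,0,0.6,0,0,-20,0,0,0,0.6,0,0,-30,0,0,0,0.6,0,0,-30,0,0,0,0.6,0,0,-30,0,0,0,0.6,0,0,-20,0,0,0,0.6,0,-40,0,0,0,0,0.6,0,-60,0,0,0,0,0.6,0,-60,0,0,0,0,0.6,0,0,0,0,0,0,0.6,0,0,0,0,0,0,0.6]'
```

```text
time_s: 58.98
tcp_pos: [646.3, -97.4, 184.5]
tool_rot: [0.0, 0.686, 0.728, 0.0]
ft_force: [0.2, -0.5, 0.2]
finger_gap: 0.603
grip_force: 0.0
[371.7385587  215.39801058] [370.76268719 240.10437239] {'side': [([372.2, 216.3], [10, 16, 129]), ([387.1, 226.9], [16, 14, 133]), ([371.6, 238.5], [31, 24, 292])]}
time_s: 60.58
tcp_pos: [487.1, -107.1, 330.6]
tool_rot: [0.001, 0.686, 0.728, 0.001]
ft_force: [0.5, -0.1, 0.7]
finger_gap: 0.594
grip_force: 0.0
```

```bash
cat > chk.py <<'E'
from lib import *
print(arm.read_state()["time_s"])
T=cam("top");S=cam("side")
for n,y in(("blue",90),("red",0),("yellow",-90)):
    b=blobs(n);X=seat(0,y)
    for c,C in(("top",T),("side",S)):
        g=proj(*C[1:],(*X,178));l=proj(*C[1:],(*X,104))
        print(n,c,"exp",g.round(1),l.round(1),[q for q in b[c] if np.hypot(*(np.array(q[0])-l))<32])
E
python3 chk.py; python3 steer.py '[0,0,0,0,0,0,0.6,0,0,0,0,0,0,0.6,0,0,0,0,0,0,0.6,0,0,0,0,0,0,0.6,0,0,0,0,0,0,0.6]' >/dev/null; python3 chk.py
```

```text
60.575
blue top exp [282.  199.1] [283.8 202.7] [([281.1, 203.0], [9, 11, 41]), ([289.5, 206.9], [5, 8, 27])]
blue side exp [325.9 191.6] [326.2 215. ] [([324.5, 194.0], [9, 15, 85]), ([326.3, 219.0], [18, 10, 81])]
red top exp [315.6 197.1] [315.4 200.8] [([317.2, 198.6], [19, 17, 119]), ([310.1, 206.3], [8, 9, 43])]
red side exp [347.9 203. ] [347.6 227. ] [([348.1, 203.9], [9, 15, 114]), ([345.2, 223.6], [4, 3, 8]), ([348.0, 230.3], [20, 10, 128])]
yellow top exp [349.1 195.1] [346.9 198.9] [([350.4, 195.4], [9, 9, 35]), ([341.7, 204.5], [7, 7, 22])]
yellow side exp [371.9 215.4] [370.9 240.1] [([372.1, 216.1], [10, 16, 129]), ([387.1, 226.7], [16, 14, 126]), ([371.3, 238.1], [31, 25, 306])]
61.6
blue top exp [282.  199.1] [283.8 202.7] [([281.0, 203.1], [9, 11, 39]), ([289.6, 206.8], [5, 7, 25])]
blue side exp [325.9 191.6] [326.2 215. ] [([324.5, 193.9], [9, 15, 85]), ([326.3, 219.0], [19, 10, 83])]
red top exp [315.6 197.1] [315.4 200.8] [([317.1, 198.6], [18, 18, 118]), ([310.0, 206.2], [7, 9, 42])]
red side exp [347.9 203. ] [347.6 227. ] [([348.1, 203.8], [9, 15, 116]), ([345.2, 223.6], [4, 3, 8]), ([347.9, 230.2], [20, 10, 127])]
yellow top exp [349.1 195.1] [346.9 198.9] [([341.1, 191.6], [5, 4, 8]), ([350.2, 195.3], [9, 8, 33]), ([341.6, 204.1], [7, 8, 25])]
yellow side exp [371.9 215.4] [370.9 240.1] [([372.1, 216.2], [10, 16, 130]), ([387.1, 226.7], [16, 14, 124]), ([371.4, 238.0], [31, 25, 307])]
```

Everything is still. The blue grip sits about 2 px off expectation, so I'll inspect it in an ASCII map alongside red.

Run:
```python
from lib import *
T=cam("top");S=cam("side")
def asc(I,u,v,w,hh,sc=2):
    c=cv2.resize(I[v-hh:v+hh,u-w:u+w],None,fx=sc*1.6,fy=sc*.8,interpolation=cv2.INTER_LINEAR);h=cv2.cvtColor(c,cv2.COLOR_BGR2HSV).astype(int)
    for r in h:print("".join(("b" if 100<p[0]<120 else "r" if (p[0]<7 or p[0]>172) and p[1]>170 else "o" if p[0]<20 else "y") if p[1]>110 else "W" if p[2]>165 else "g" if p[2]>110 else "," if p[2]>80 else "." for p in r))
    print()
asc(S[0],326,210,22,30);asc(S[0],348,222,22,30)
asc(T[0],283,204,16,16,2.5);asc(T[0],315,201,16,16,2.5)
```

```text
WWWWWgg,..............................,gWWWWWWWWWWWWWWWWWWWWWWWWWWWWWggg,,,ggWWWWWgg,,..............................................,,ggWWWWW
WWWWWgg,..............................,gWWWWWWWWWWWWWWWWWWWWWWWWWWWWWWggggggggWgggg,,..............................................,gggWWWWWW
WWWWWgg,..............................,gWWWWWWWWWWWWWWWWWWWWWWWWWWWWWWWWWgggggg,,,................................................,gWWWWWWWWW
WWWWWgg,..............................,gWWWWWWWWWWWWWWWWWWWWWWWWWWWWWWWWWWWWWggg,,.................................................,ggWWWWWWW
WWWWWgg,..............................,gWWWWWWWWWWWWWWWWWWWWWWWWWWWWWWWWWWWWgg,,...................................................,,gggggWWW
WWWWWWgg,.............................,gWWWWWWWWWWWWWWWWWWWWWWWWWWWWWggggg,...........................................................,,,,,,,
WWWWWWgg,.............................,ggWWWWWWWWWWWWWWWWWWWWWWWWWWWgg,,.....................................................................
ggWWWWgg,.............................,ggWWWWWWWWWWWWWWWWWggWWWWWWWgg,....................................
[... 28229 characters left out ...]
ooooooooooooooooooooooooooooooooooooooooooooooooooooooo
oooooooooooooooooooooooooooooooooooooooooooooooooooooooooooooooooooooooooooooooooooooooooooooooooooooooooooooooooooooooooooooooo
oooooooooooooooooooooooooooooooooooooooooooooooooooooooooooooooooooooooooooooooooooooooooooooooooooooooooooooooooooooooooooooooo
oooooooooooooooooooooooooooooooooooooooooooooooooooooooooooooooooooooooooooooooooooooooooooooooooooooooooooooooooooooooooooooooo
oooooooooooooooooooooooooooooooooooooooooooooooooooooooooooooooooooooooooooooooooooooooooooooooooooooooooooooooooooooooooooooooo
oooooooooooooooooooooooooooooooooooooooooooooooooooooooooooooooooooooooooooooooooooooooooooooooooooooooooooooooooooooooooooooooo
```

Both jars hang upright, with the grip over the lid and the ring over the rail, and they are static. Last check: rail ends, and the bystanders against the starting picture.

```bash
python3 - <<'E'
from lib import *
T=cam("top")[0].astype(int);S=cam("side");g=S[0]
A=cv2.imread("pics/t4.png").astype(int);B=cv2.imread("pics/top0.png").astype(int)
for n,(u,v) in dict(capL=(238,203),capR=(393,194)).items():
    q=T[v-9:v+10,u-7:u+8].min(2)>190;y,x=np.where(q);p=A[v-9:v+10,u-7:u+8].min(2)>190;yy,xx=np.where(p)
    print(n,x.mean()+u-7,y.mean()+v-9,"at release",xx.mean()+u-7,yy.mean()+v-9)
for n,(u,v) in dict(mug=(388,309),can=(132,228),sponge=(299,155),tea=(479,247),tub=(240,312),spoon=(283,295)).items():
    w=12;print(n,[round(np.abs(T[v-w:v+w,u-w:u+w]-R[v-w:v+w,u-w:u+w]).mean(),1) for R in(A,B)])
R=cv2.imread("pics/side2.png")
for X in[(629.7,182.5,150),(651.9,-197.4,150)]:print(proj(*S[1:],X))
E
python3 chk.py | grep side
```

```text
capL 240.40277777777777 202.52777777777777 at release 239.864406779661 202.23728813559322
capR 391.9024390243902 193.6829268292683 at release 391.7857142857143 193.83333333333334
mug [np.float64(17.8), np.float64(26.1)]
can [np.float64(1.0), np.float64(1.0)]
sponge [np.float64(95.9), np.float64(0.8)]
tea [np.float64(1.8), np.float64(1.8)]
tub [np.float64(1.1), np.float64(1.2)]
spoon [np.float64(35.4), np.float64(1.6)]
[303.6805815  188.72123551]
[400.49725214 240.48370451]
blue side exp [325.9 191.6] [326.2 215. ] [([324.4, 193.9], [9, 15, 85]), ([326.7, 218.9], [19, 10, 84])]
red side exp [347.9 203. ] [347.6 227. ] [([348.1, 203.8], [9, 15, 120]), ([345.2, 223.6], [4, 3, 8]), ([347.9, 230.2], [20, 10, 126])]
yellow side exp [371.9 215.4] [370.9 240.1] [([372.1, 216.1], [10, 16, 129]), ([387.2, 226.8], [16, 14, 125]), ([371.3, 238.1], [31, 25, 306])]
```

```bash
python3 -c "
from lib import *
a=cv2.imread('pics/side0.png').astype(int);b=cam('side')[0].astype(int);print(abs(a-b)[315:358,285:316].mean())
print(arm.hand_in())"
```

```text
5.4533633408352085
the job is handed in; nothing more can be done
None
```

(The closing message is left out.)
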